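# Free a seized hitch pin and lay it in the run-out gauge

## Robot

A 6-joint arm with a two-finger parallel gripper is mounted at the origin on the work surface. World frame = base frame: x ahead of the robot, y to its left, z up, the work surface at z = 0. Lengths are in m, angles in rad, forces in N, time in s.
With the tool pointing down it reaches from about 0.25 to 0.775 m from the base axis. Payload 4 kg.
Tool frame: the origin (TCP) lies midway between the tips of the shut fingers; the grasp point (between the pads) lies 19 mm behind it; z points along the fingers, y is the direction in which the jaws open and shut (so a half turn about z gives the same grasp; the last joint's range is limited). The gripper opens to 94 mm and grips with 3 to 60 N. Pads are 16 mm wide; open, the fingers measure 119 mm over their backs; the gripper's body (75 mm by 177 mm) begins 78 mm behind the grasp point.
Start: joints at [1.122, 0.087, 1.371, -0, 1.684, -0.103], TCP at [0.186, 0.517, 0.206] pointing down, gripper open.
Joint ranges: [-3.1, 3.1], [-0.76, 2.03], [0.27, 2.55], [-1.08, 4.22], [0.17, 2.65], [-2.57, 2.57]. Speed limits (rad/s): [2.79, 2.79, 3.14, 3.14, 3.14, 3.14].

## Interface

Orientations are given as [roll, pitch, yaw] about the fixed x, y, z axes, in that order (R = Rz(yaw) Ry(pitch) Rx(roll)).
In Python, from bench import robot gives the robot as it stands.
- The arm moves only by the tool carry_out, never from a script. Its argument "deltas" is text: rows parted by semicolons, each of 7 numbers parted by spaces: the shift along the tool's x, y, z in mm, then the turn, a rotation vector about the tool's x, y, z in rad, then the closure, from 0 (fully open) to 1 (shut). A call has exactly 8 rows; each row is the pose to reach, as a shift and turn from the pose commanded when the call began, along the tool's axes at that moment; what a row does not reach only later rows make up. A row lasts 1/12 s, in which the tool goes at most 41.7 mm and 7.16 degrees, less where a joint would pass 70% of its speed; a pose out of reach is approached as far as the arm can. A call with a gripper value outside its range is refused whole. The fingers move at their own pace and stop on an object; the grip force is fixed at half the most. Time passes only in rows, so rows that repeat a pose let the fingers close, or fill a call up. It gives the time, the measured TCP pose, the force and the opening at its end, in the units of the state.
- robot.get_obs(): the state, without advancing time (a new reading comes with each control period).
- robot.snapshot(name): name is "scene" or "side" or "wrist"; returns a dict with "pixels" (384x512x3 uint8, red, green, blue), "range_z" (384x512 float32, m along the optical axis (not along the pixel's ray), 0 where there is no reading), "camera_matrix" (3x3 intrinsics, pixels), "rvec" (rotation vector, rad) and "tvec" (3), from world to camera coordinates, as OpenCV has them. Camera axes: x right, y down, z forward; pixel columns grow to the right and rows downward; lengths in m; the calibration is good to about 2 mm. The wrist camera is an equidistant fisheye: a pixel r from the principal point sees the ray r / f radians off the axis. A picture is of the moment at which its call begins.
- robot.close_job(): hands the job in, once; it reports no verdict.
Trained networks look in a picture, given as the dict that the camera call returned (one of the last four; its "shot" number tells which), for a name from the list of things; names that differ only in an ending like _2 or _b are one class to them, and where a whole thing is asked for, a point or a joint stands for the part that bears it (a point fixed in the world has none). Each returns a list of dicts, best first, with "p" (0 to 1); they miss things now and then, are a little off and sometimes report something else, mostly with a low value. They report only what shows in the picture. A call takes as long as a camera call. They do not tell look-alikes from the thing itself.
- robot.look_for(picture, thing): "at" ([x, y, z] in m, in the coordinates of the camera as it stood for that picture, good to about 4 mm: the middle of the surface that is visible of it).
- robot.place_of(picture, thing): "at" ([x, y, z] in m, in the coordinates of the camera as it stood for that picture, good to about 4 mm: a listed point, or the origin of a listed thing).
The state is a dict: "time": time; "joint_positions": joint angles; "qvel": joint speeds; "joint_torque": joint torques, N m; "tool_pos": TCP position; "ee_rot": TCP orientation; "wrist_force": force on the tool from outside, world axes, zero at the start; "wrist_torque": the same for the moment, N m; "width": finger opening in m.
Only numpy, scipy, OpenCV 4.12 (cv2) and the standard library are available. Lean on these libraries where they do the work, as an engineer would, in place of code of your own. Each camera call takes 0.05 s, during which the arm holds its last target.

## Task

The hitch pin with the red handle has rusted fast in the clevis held in the blue vise, which only stands on the bench: work the handle well over to one side and the other, again and again, easing the pin out a little with each swing until it comes clear, without dragging the vise along. Lay the pin flat on the black rubber mat and let go, then take it by the shank and lay it in the two vee blocks of the run-out gauge, handle end against the end stop, and let go. Do not drop the pin or disturb the other tools and bottles.

Things in the scene. Friction and masses are not known exactly. Their poses are not given: they have to be found in the camera images.
- pin: Steel hitch pin, 144 mm long, about 0.55 kg. Origin: middle of its round shank, on the axis. Shank 22 mm diameter, 134 mm long, along the pin's y from -67 to +67 mm, smooth, so the pin can be held anywhere on it. At the start it lies level through the clevis, 118 mm above the bench, handle straight up, its axes parallel to the vise's.
- pin_nose (a point): Tip of the pin's rounded, rusty nose (last 11 mm of the shank), on the axis at pin y = +67 mm.
- pin_head (a point): Centre of the outer (-y) face of the red handle bar, on the shank's axis, at pin y = -77 mm.
- handle_end (a point): Free end of the red handle: a flat bar welded across the -y end of the shank, 10 mm thick (pin y = -77 to -67 mm), 22 mm wide along pin x, from pin z = -11 to +95 mm, both ends rounded. This point: pin y = -72, z = +95 mm. Pinch the bar across its 10 mm thickness, fingers along pin y, near this end.
- vise: Blue drill-press vise, about 6 kg, standing loose on the bench, a dark clevis upright in its jaws. Origin on the bench under the clevis, z up, y along the vise and the pin. Base y = -75 to +155, x = -55 to +55 mm (ears to 75), screw bar at y = +197 mm, jaws 78 mm high. It slides on the bench at a pull of about 30 N and must not be moved more than 25 mm. The pin comes out towards its -y.
- near_lug (a point): Centre of the bore in the lug next to the handle: vise y = -26 mm, 118 mm above the bench. Both lugs are 44 mm square, 18 mm thick, tops 140 mm above the bench. Here the pin is not rusted. Handle at the start: vise y = -91 to -81 mm. The pin is clear once its nose is past vise y = -37 mm (90 mm of travel from the start).
- far_lug (a point): Centre of the bore in the far lug (vise y = +17 to +35 mm), where the pin is rusted for the first 20 mm of its travel; nose at +53 mm at the start. Straight out it takes some 60 N; while turned (0.7 N m) some 15 N, drawn 3 mm per swing of the handle from 35 degrees one side (vise x) to 35 degrees the other. Swing it 20 degrees or more each side, several times, with the nose still in this lug.
- mat: Black rubber mat, 160 (x) by 180 mm (y), 4 mm thick, fixed on the bench; origin under its centre, z up. Put-down place for the pin: middle of the shank over the mat, shank and handle both lying flat (shank axis then 15 mm above the bench).
- gauge: Run-out gauge, fixed: grey base 260 x 90 mm (x = -115 to +145 mm), 16 mm high. Origin on the bench, z up, x along its vee axis, which is at y = 0, 62 mm above the bench for this shank. The pin lies nose to +x; its handle may hang to either side. A dial indicator on a pillar stands at the nose end, from x = +90 mm, up to 160 mm high.
- gauge_stop (a point): Face of the round end-stop button, looking to gauge +x, on the vee axis at gauge x = -95 mm. Its bracket is 30 mm wide, 80 mm high, at x = -118 to -106 mm. The outer face of the handle (pin_head) goes against it.
- gauge_vee (a point): Point on the vee axis at gauge x = -18 mm, 62 mm above the bench: where the pin's origin is when the pin lies home. Two vee blocks (90 degree vees open upward, 56 mm wide, tops 62 mm high, 18 mm thick) stand at gauge x = -71 to -53 and +9 to +27 mm; the 62 mm between them is free for fingers.
- spray_bottle: White spray bottle, 82 mm in diameter, 215 mm high; origin under its centre. Leave it.
- adjustable_wrench: Adjustable wrench, blue and orange handle, 210 mm long along its x, lying. Leave it.
- combination_wrench: Steel wrench, 200 mm long along its x, lying. Leave it.
- wire_brush: Wire brush with yellow plastic handle, 200 mm long along its x, lying bristles down. Leave it.
- cleaner_bottle: Clear bottle with a blue label, 68 mm in diameter, 165 mm high. Leave it.
- grey_tub: Grey plastic tub with its lid on, 156 mm in diameter, 128 mm high. Leave it.
Not all that is in view belongs to the job. Of the things shaped like the mat, the black one is meant.

How it is judged:
By the outcome, as a careful person would: the job done as asked, in the order asked, and still so for the second after the job is handed in, with the robot touching nothing.
It also fails if it takes over 72 s, if anything falls off the work surface, if the arm or the gripper's body presses on something with over 40 N, if the wrist force passes 120 N, or if a joint passes its speed limit or range.

## Working session

There is one attempt and no reset: what is moved stays moved. The work goes in short steps, Python scripts to look and compute and a tool call to move; the robot and the scene stay as the last step left them, time stands still between calls to the robot, and variables do not carry over. Pictures are saved under pics/ and viewed, and the job is handed in when it is done.

Besides the shell and the picture viewer there is one more tool, called by a JSON object that holds its "api" and its "payload". carry_out: Moves the arm, as the interface text tells. Its arguments: {"type":"object","properties":{"deltas":{"type":"string"}},"required":["deltas"]}

```bash
mkdir -p pics; ls; cat > h.py <<'E'
import numpy as np, cv2
from scipy.spatial.transform import Rotation as R
from bench import robot
def shot(n,fn=None):
    s=robot.snapshot(n)
    if fn: cv2.imwrite('pics/'+fn,s['pixels'][:,:,::-1])
    return s
def c2w(s,p):
    Rm=R.from_rotvec(np.array(s['rvec']).ravel()).as_matrix()
    return Rm.T@(np.array(p)-np.array(s['tvec']).ravel())
def w2c(s,p):
    Rm=R.from_rotvec(np.array(s['rvec']).ravel()).as_matrix()
    return Rm@np.array(p)+np.array(s['tvec']).ravel()
def cloud(s):
    K=s['camera_matrix'];d=s['range_z'];v,u=np.mgrid[:384,:512]
    P=np.stack([(u-K[0,2])/K[0,0]*d,(v-K[1,2])/K[1,1]*d,d],-1)
    Rm=R.from_rotvec(np.array(s['rvec']).ravel()).as_matrix()
    W=(P-np.array(s['tvec']).ravel())@Rm
    W[d==0]=np.nan
    return W
def proj(s,p):
    q=w2c(s,p);K=s['camera_matrix'];return K[0,0]*q[0]/q[2]+K[0,2],K[1,1]*q[1]/q[2]+K[1,2]
def pose(o=None):
    o=o or robot.get_obs()
    return np.array(o['tool_pos']),R.from_euler('xyz',o['ee_rot'])
E
python3 - <<'E'
from h import *
o=robot.get_obs();print(o)
a=shot('scene','sc0.png');b=shot('side','si0.png')
for s,n in((a,'scene'),(b,'side')):
    np.savez('pics/%s0.npz'%n,**{k:s[k] for k in('pixels','range_z','camera_matrix','rvec','tvec')})
    print(n,s['camera_matrix'],c2w(s,[0,0,0]))
    for t in ['pin','pin_nose','pin_head','handle_end','vise','near_lug','far_lug','mat','gauge','gauge_stop','gauge_vee','spray_bottle','adjustable_wrench','combination_wrench','wire_brush','cleaner_bottle','grey_tub']:
        r=robot.place_of(s,t)
        print(t,[(round(x['p'],2),c2w(s,x['at']).round(3).tolist()) for x in r[:3]])
print(robot.get_obs()['time'])
E
```

```text
pics
{'time': 0.0, 'joint_positions': array([ 1.12188228e+00,  8.79544188e-02,  1.37221493e+00,  3.42659416e-07,
        1.68359912e+00, -1.03072791e-01]), 'qvel': array([-4.75029598e-05,  7.20322100e-04, -1.37996071e-03,  8.45044029e-04,
        1.57382937e-03,  8.72237027e-04]), 'joint_torque': array([-9.06901078e-04, -3.40191114e+01, -3.02424932e+01,  7.17733777e-02,
        3.32666491e-02, -1.55060884e-04]), 'tool_pos': array([0.18619933, 0.51695189, 0.20432445]), 'ee_rot': array([-3.13942842e+00, -2.24208885e-04,  2.79575120e+00]), 'wrist_force': array([ 0.0404174 ,  0.17832476, -0.06095493]), 'wrist_torque': array([-0.01810302, -0.01518791,  0.02888629]), 'width': 0.09416907204484094}
scene [[431.38054749   0.         255.0751229 ]
 [  0.         431.38054749 182.99766952]
 [  0.           0.           1.        ]] [1.11501349 0.94574206 1.1072148 ]
pin [(0.88, [0.514, 0.164, 0.118]), (0.64, [0.515, 0.203, 0.119])]
pin_nose [(0.74, [0.75, 0.163, -0.002]), (0.65, [0.518, 0.229, 0.121]), (0.17, [0.516, 0.202, 0.119])]
pin_head [(0.8, [0.515, 0.092, 0.118])]
handle_end [(0.78, [0.
[... 1271 characters left out ...]
 0.003])]
mat [(0.73, [0.542, -0.072, -0.002]), (0.56, [0.224, -0.338, -0.004]), (0.31, [0.754, 0.158, -0.001])]
gauge [(0.73, [0.524, -0.348, 0.0]), (0.56, [0.752, -0.261, 0.0])]
gauge_stop [(0.7, [0.52, 0.149, 0.115])]
gauge_vee [(0.68, [0.502, -0.36, 0.065]), (0.17, [0.521, 0.165, 0.116])]
spray_bottle [(0.58, [0.753, 0.156, 0.001]), (0.55, [0.519, 0.204, 0.115])]
adjustable_wrench [(0.89, [0.722, -0.122, 0.0])]
combination_wrench [(0.75, [0.355, 0.186, -0.004]), (0.56, [0.501, -0.36, 0.063]), (0.4, [0.522, 0.206, 0.114])]
wire_brush [(0.82, [0.383, -0.032, -0.002])]
cleaner_bottle [(0.68, [0.751, -0.261, 0.001])]
grey_tub [(0.64, [0.718, 0.328, -0.002]), (0.31, [0.518, 0.15, 0.118])]
1.8
```

View pics/sc0.png

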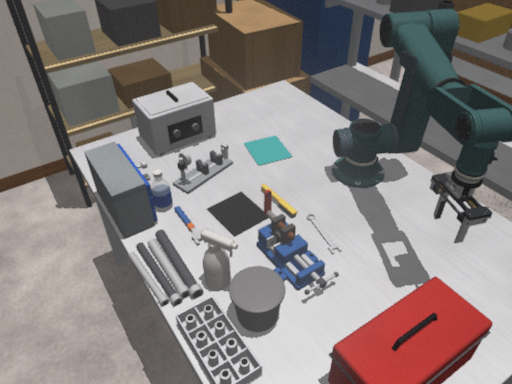

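View pics/si0.png

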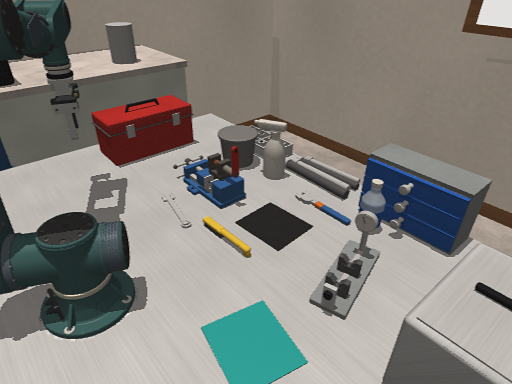

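The scene shows the vise with its red handle at about (267,200), the black mat at (238,212) and the gauge at (205,170). The turquoise mat is a decoy. Next I'll refine the poses from the depth.

```bash
python3 - <<'E'
from h import *
import cv2
def line(P,w=None):
    c=P.mean(0);u,s,v=np.linalg.svd(P-c);return c,v[0]
for n in('scene','side'):
    s=dict(np.load('pics/%s0.npz'%n));W=cloud(s);hsv=cv2.cvtColor(s['pixels'],cv2.COLOR_RGB2HSV)
    h,S,V=[hsv[...,i].astype(int) for i in range(3)]
    near=lambda x0,x1,y0,y1,z0,z1:(W[...,0]>x0)&(W[...,0]<x1)&(W[...,1]>y0)&(W[...,1]<y1)&(W[...,2]>z0)&(W[...,2]<z1)
    red=((h<8)|(h>172))&(S>130)&near(.45,.6,.03,.2,.08,.25)
    P=W[red];print(n,'handle',len(P),np.percentile(P,[2,50,98],axis=0).round(4).tolist())
    blue=(h>100)&(h<130)&(S>120)&near(.4,.65,.02,.4,0.005,.15)
    P=W[blue];print('vise blue',len(P),np.percentile(P,[1,50,99],axis=0).round(3).tolist())
    top=P[(P[:,2]>.03)]
    print(cv2.minAreaRect((P[:,:2]*1000).astype(np.float32)), cv2.minAreaRect((top[:,:2]*1000).astype(np.float32)))
    mat=(V<60)&near(.42,.66,-.19,.05,-.005,.015)
    P=W[mat];print('mat',cv2.minAreaRect((P[:,:2]*1000).astype(np.float32)),np.median(P[:,2]))
    g=near(.36,.7,-.45,-.25,.006,.2)
    P=W[g];print('gauge z hist',np.histogram(P[:,2],20,(0,.2))[0])
    base=P[(P[:,2]>.012)&(P[:,2]<.02)];print('base',cv2.minAreaRect((base[:,:2]*1000).astype(np.float32)))
    b=P[(P[:,2]>.055)&(P[:,2]<.066)];print('vee tops',np.histogram(b[:,0],34,(.36,.7))[0],b.mean(0))
    t=P[(P[:,2]>.075)&(P[:,2]<.085)&(P[:,0]<.48)];print('bracket',len(t),t.min(0),t.max(0)) if len(t) else 0
    K=near(.3,.8,-.3,.4,-.02,.005)&(S<60); print('bench z',np.nanmedian(W[K][:,2]))
E
python3 - <<'E'
import cv2
a=cv2.imread('pics/sc0.png')[130:300,160:350];b=cv2.imread('pics/si0.png')[130:320,170:400]
cv2.imwrite('pics/c1.png',cv2.resize(a,None,fx=4,fy=3.5));cv2.imwrite('pics/c2.png',cv2.resize(b,None,fx=3.4,fy=3.1))
E
```

```text
scene handle 10 [[0.5148, 0.0868, 0.205], [0.5202, 0.0946, 0.2123], [0.5242, 0.1003, 0.2155]]
vise blue 632 [[0.45, 0.118, 0.012], [0.543, 0.243, 0.076], [0.584, 0.333, 0.084]]
((514.3472900390625, 226.6903076171875), (218.1912384033203, 141.43048095703125), 84.25582122802734) ((517.7657470703125, 223.08975219726562), (221.27471923828125, 94.3026123046875), 89.67440032958984)
mat ((0.0, 0.0), (0.0, 0.0), 0.0) nan
gauge z hist [ 85 578 169  67  72  84  72  27  24  11  21  29  27  42  33  25   3   0
   0   0]
base ((531.8502197265625, -342.5174560546875), (263.2216796875, 99.11041259765625), 15.900919914245605)
vee tops [ 0  0  0  1  5  6  3  0  5 17 11  4  0  0  0  1 11 17 10  0  0  0  0  0
  0  0  2  7  0  0  0  0  0  0] [ 0.49694873 -0.35213074  0.06035338]
bracket 16 [ 0.39954193 -0.38877075  0.07523218] [ 0.41852951 -0.35866964  0.08357649]
bench z 0.001436635824687808
side handle 183 [[0.5052, 0.0844, 0.1185], [0.5138, 0.0872, 0.1676], [0.5289, 0.0956, 0.2119]]
vise blue 1328 [[0.444, 0.1, 0.006], [0.484, 0.132, 0.047], [0.561, 0.322, 0.08]]
((503.97467041015625, 212.6155548095703), (125.75818634033203, 230.05197143554688), 1.1543526649475098) ((514.8197021484375, 214.4368133544922), (100.47896575927734, 228.42813110351562), 0.2683616280555725)
mat ((540.4716796875, -69.84385681152344), (161.7337188720703, 179.34446716308594), 4.069281578063965) 0.003602255684664466
gauge z hist [  69 1640  162  175  206  248  204  108   32    6   26   64   73   73
   86   63    0    0    0    0]
base ((531.941162109375, -348.3157653808594), (264.1952819824219, 89.8763198852539), 15.677632331848145)
vee tops [ 0  0  0 29 14  9  0  0 24 55 37 11  0  0  0  1 30 51 25  4  0  0  0  0
  0  0 11  6  0  0  0  0  0  0] [ 0.48571683 -0.36209532  0.0601479 ]
bracket 73 [ 0.40213859 -0.39806916  0.0750264 ] [ 0.41951576 -0.3671362   0.08163737]
bench z -0.000240980297443685
  return _methods._mean(a, axis=axis, dtype=dtype,
  ret = ret.dtype.type(ret / rcount)
```

View pics/c1.png

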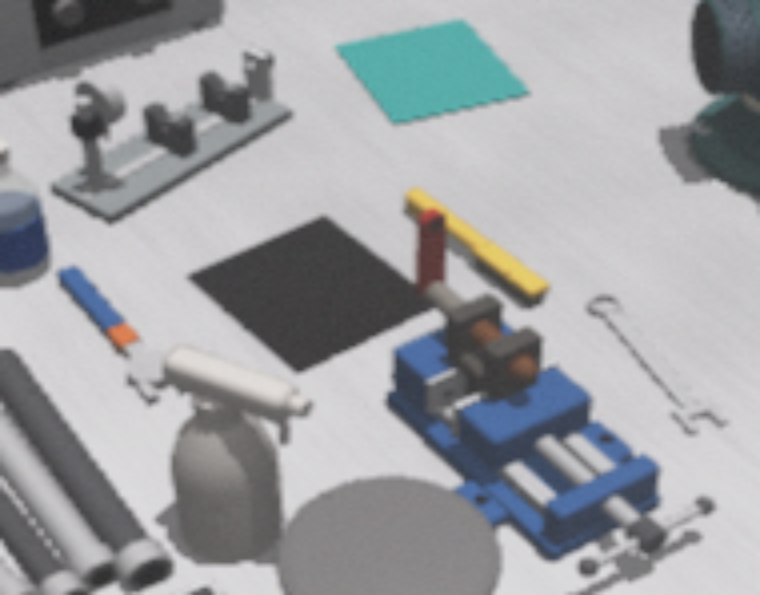

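View pics/c2.png

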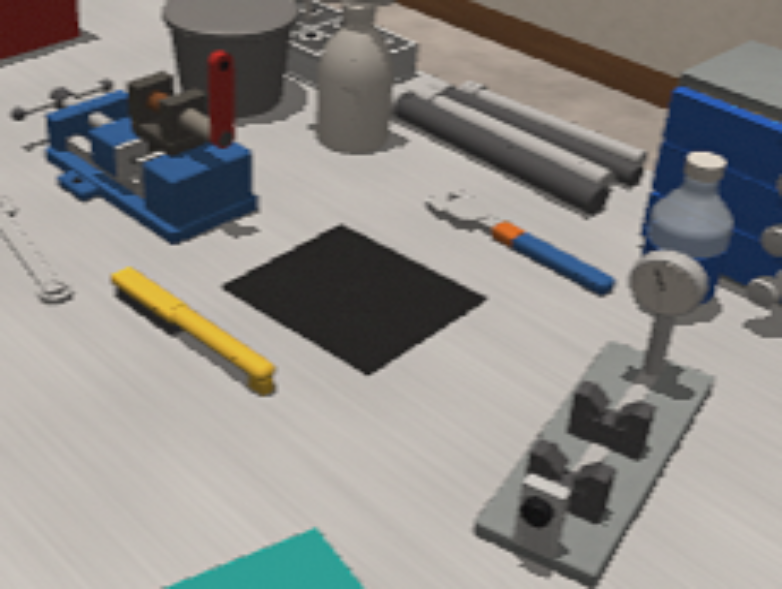

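```bash
cat >> h.py <<'E'
import json
def ori(tilt=0.,yaw=np.pi):
    """tool down with yaw, then tilted about world Y: positive tilt -> handle/tool body leans to +x"""
    return R.from_euler('y',tilt)*R.from_euler('xyz',[np.pi,0,yaw])
def load():
    d=json.load(open('cmd.json'));return np.array(d['p']),R.from_quat(d['q'])
def save(p,q,f='cmd.json'):
    json.dump(dict(p=list(map(float,p)),q=list(map(float,q.as_quat()))),open(f,'w'))
def rows(wps):
    """wps: list of 8 (p,R,grip). prints text and stores resulting commanded pose as next.json"""
    p0,q0=load();out=[];pp,qp=p0,q0
    for p,q,g in wps:
        d=q0.inv().apply(np.array(p)-p0)*1000;r=(q0.inv()*q).as_rotvec()
        d=np.round(d,1);r=np.round(r,3)
        pn=p0+q0.apply(d/1000);qn=q0*R.from_rotvec(r)
        st=np.linalg.norm(pn-pp)*1000;an=np.degrees((qp.inv()*qn).magnitude())
        if st>41.7 or an>7.16: print('LIMIT',st,an)
        pp,qp=pn,qn
        out.append(' '.join('%g'%v for v in [*d,*r,g]))
    print('; '.join(out));save(pp,qp,'next.json')
def commit():
    import os;os.replace('next.json','cmd.json')
def lerp(a,b,n):
    """n poses from a (excl) to b (incl)"""
    from scipy.spatial.transform import Slerp
    S=Slerp([0,1],R.concatenate([a[1],b[1]]))
    return [(a[0]+(b[0]-a[0])*t,S(t)) for t in (np.arange(1,n+1)/n)]
def st():
    o=robot.get_obs();c,q=load();p,r=pose(o)
    print('t',round(o['time'],2),'p',p.round(4),'dp mm',((p-c)*1000).round(1),'rot err',np.degrees((q.inv()*r).as_rotvec()).round(2),'F',np.round(o['wrist_force'],1),'T',np.round(o['wrist_torque'],2),'w',round(o['width'],4),'q',np.round(o['joint_positions'],2))
E
python3 - <<'E'
from h import *
o=robot.get_obs();p,q=pose(o)
save([.1862,.517,.206],R.from_euler('xyz',[np.pi,0,2.7958]))
c=load();b=(np.array([.40,.24,.27]),ori(0))
rows([(a,q,0) for a,q in lerp(c,b,9)][:8])
E
```

```text
-32.8 -20.9 -7.1 0 0 -0.038 0; -65.6 -41.8 -14.2 -0 0 -0.077 0; -98.3 -62.7 -21.3 -0 0 -0.115 0; -131.1 -83.6 -28.4 -0 0 -0.154 0; -163.9 -104.5 -35.6 -0 0 -0.192 0; -196.7 -125.4 -42.7 0 0 -0.231 0; -229.5 -146.3 -49.8 0 0 -0.269 0; -262.3 -167.2 -56.9 0 0 -0.307 0
```

{"api": "carry_out", "payload": {"deltas": "-32.8 -20.9 -7.1 0 0 -0.038 0; -65.6 -41.8 -14.2 0 0 -0.077 0; -98.3 -62.7 -21.3 0 0 -0.115 0; -131.1 -83.6 -28.4 0 0 -0.154 0; -163.9 -104.5 -35.6 0 0 -0.192 0; -196.7 -125.4 -42.7 0 0 -0.231 0; -229.5 -146.3 -49.8 0 0 -0.269 0; -262.3 -167.2 -56.9 0 0 -0.307 0"}}

```text
time: 2.47
tool_pos: [0.3772, 0.2696, 0.263]
ee_rot: [3.141, 0.001, 3.105]
wrist_force: [-0.3, 0.7, 0.5]
width: 0.0941
```

```bash
python3 - <<'E'
from h import *
commit();st()
c=load();b=(np.array([.517,.091,.255]),ori(0))
rows([(a,q,0) for a,q in lerp(c,b,6)]+[(b[0],b[1],.4)]*2)
E
```

```text
t 2.47 p [0.3772 0.2696 0.263 ] dp mm [ 0.9 -1.2  0.1] rot err [-0.03 -0.05 -0.13] F [-0.3  0.7  0.5] T [ 0.03 -0.01 -0.01] w 0.0941 q [ 0.5  -0.11  1.45  0.    1.8  -1.04]
-24.6 -29 1.3 -0 0 -0.006 0; -49.2 -58.1 2.6 -0 0 -0.013 0; -73.8 -87.1 3.9 -0 0 -0.019 0; -98.4 -116.1 5.3 -0 0 -0.026 0; -123 -145.2 6.6 -0 0 -0.032 0; -147.6 -174.2 7.9 -0 0 -0.039 0; -147.6 -174.2 7.9 -0 0 -0.039 0.4; -147.6 -174.2 7.9 -0 0 -0.039 0.4
```

{"api": "carry_out", "payload": {"deltas": "-24.6 -29 1.3 0 0 -0.006 0; -49.2 -58.1 2.6 0 0 -0.013 0; -73.8 -87.1 3.9 0 0 -0.019 0; -98.4 -116.1 5.3 0 0 -0.026 0; -123 -145.2 6.6 0 0 -0.032 0; -147.6 -174.2 7.9 0 0 -0.039 0; -147.6 -174.2 7.9 0 0 -0.039 0.4; -147.6 -174.2 7.9 0 0 -0.039 0.4"}}

```text
time: 3.13
tool_pos: [0.5178, 0.09, 0.2536]
ee_rot: [3.141, -0.002, 3.138]
wrist_force: [-0.5, 0.2, 0.1]
width: 0.0839
```

```bash
python3 - <<'E'
from h import *
commit();st()
w=shot('wrist','w1.png');print(w['camera_matrix'],c2w(w,[0,0,0]))
s=shot('side','si1.png')
for t in['handle_end','pin_head','pin','near_lug','far_lug']:
  for x in (w,s):
    print(t,[(round(r['p'],2),c2w(x,r['at']).round(4).tolist()) for r in robot.place_of(x,t)[:2]])
np.savez('pics/w1.npz',**{k:w[k] for k in('pixels','range_z','camera_matrix','rvec','tvec')})
E
```

```text
t 3.13 p [0.5178 0.09   0.2536] dp mm [ 0.7 -1.  -1.4] rot err [-0.02  0.11  0.21] F [-0.5  0.2  0.1] T [ 0.03 -0.   -0.02] w 0.0839 q [ 0.06  0.03  1.34  0.    1.78 -1.5 ]
[[297.31863964   0.         258.66644496]
 [  0.         297.31863964 192.72443341]
 [  0.           0.           1.        ]] [0.44958413 0.09217287 0.43379206]
handle_end [(0.59, [0.5158, 0.0924, 0.2153])]
handle_end [(0.62, [0.5184, 0.093, 0.2096]), (0.38, [0.5166, 0.174, 0.0033])]
pin_head [(0.69, [0.5159, 0.0866, 0.1172])]
pin_head [(0.78, [0.5179, 0.0868, 0.1136]), (0.62, [0.5163, 0.0913, 0.2107])]
pin [(0.85, [0.5172, 0.1666, 0.1201])]
pin [(0.72, [0.5176, 0.1603, 0.1176]), (0.26, [0.5245, -0.3509, 0.0005])]
near_lug [(0.86, [0.5197, 0.1537, 0.1191]), (0.42, [0.7181, 0.3336, 0.0009])]
near_lug [(0.74, [0.5181, 0.1494, 0.1185]), (0.19, [0.4318, -0.3826, 0.0629])]
far_lug [(0.82, [0.513, 0.2084, 0.1203])]
far_lug [(0.77, [0.5209, 0.2034, 0.1155]), (0.44, [0.5217, -0.3496, 0.0002])]
```

View pics/w1.png

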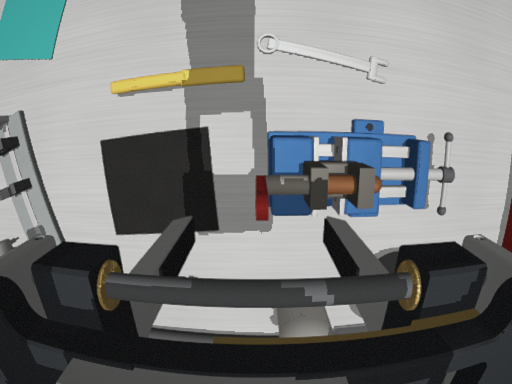

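```bash
python3 - <<'E'
from h import *
c=load();b=(np.array([.5165,.0925,.176]),ori(0))
L=lerp(c,b,5)
rows([(a,q,.75) for a,q in L]+[(b[0],b[1],.75)]*3)
E
```

```text
0.1 0.3 15.8 -0 0 0 0.75; 0.2 0.6 31.6 -0 0 0 0.75; 0.3 0.9 47.4 -0 0 0 0.75; 0.4 1.2 63.2 -0 0 0 0.75; 0.5 1.5 79 -0 0 0 0.75; 0.5 1.5 79 -0 0 0 0.75; 0.5 1.5 79 -0 0 0 0.75; 0.5 1.5 79 -0 0 0 0.75
```

{"api": "carry_out", "payload": {"deltas": "0.1 0.3 15.8 0 0 0 0.75; 0.2 0.6 31.6 0 0 0 0.75; 0.3 0.9 47.4 0 0 0 0.75; 0.4 1.2 63.2 0 0 0 0.75; 0.5 1.5 79 0 0 0 0.75; 0.5 1.5 79 0 0 0 0.75; 0.5 1.5 79 0 0 0 0.75; 0.5 1.5 79 0 0 0 0.75"}}

```text
time: 4.4
tool_pos: [0.5172, 0.093, 0.1765]
ee_rot: [3.141, 0.001, -3.141]
wrist_force: [0.4, -0.5, 0.3]
width: 0.0234
```

```bash
python3 - <<'E'
from h import *
commit();st()
w=shot('wrist','w2.png');s=shot('side','si2.png')
cv2.imwrite('pics/si2c.png',cv2.resize(s['pixels'][110:220,170:290,::-1],None,fx=5,fy=5,interpolation=3))
E
```

```text
t 4.4 p [0.5172 0.093  0.1765] dp mm [0.7 0.5 0.5] rot err [-0.01 -0.08  0.  ] F [ 0.4 -0.5  0.3] T [ 0.02 -0.06  0.05] w 0.0234 q [ 0.07  0.04  1.48  0.    1.62 -1.5 ]
```

View pics/w2.png

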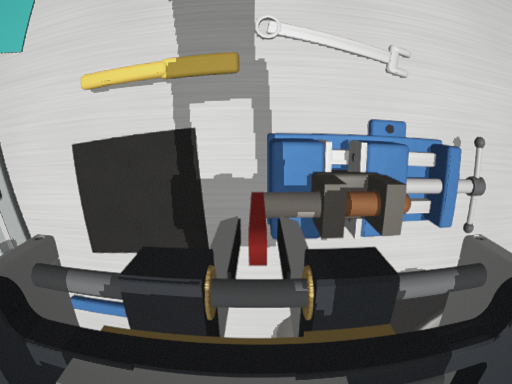

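View pics/si2c.png

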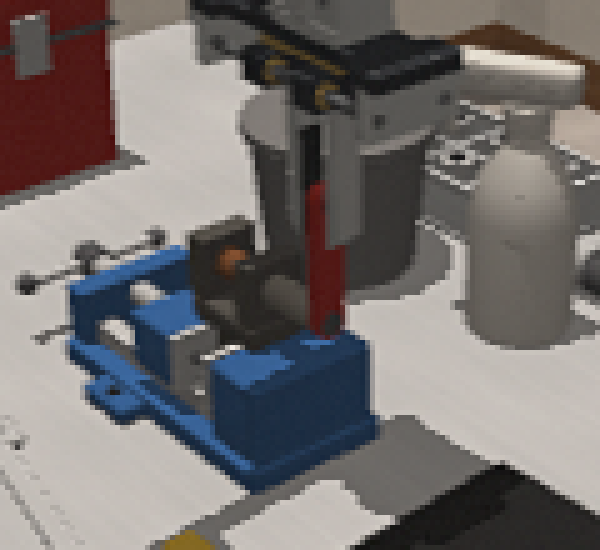

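The bar stands between the fingers in both views (wrist view: bar x≈258, finger faces at 237 and 283). That is about 1 mm off centre, so I'll shift by that and close.

{"api": "carry_out", "payload": {"deltas": "0 -0.8 0 0 0 0 0.8; 0 -0.8 0 0 0 0 0.9; 0 -0.8 0 0 0 0 1; 0 -0.8 0 0 0 0 1; 0 -0.8 0 0 0 0 1; 0 -0.8 0 0 0 0 1; 0 -0.8 0 0 0 0 1; 0 -0.8 0 0 0 0 1"}}

```text
time: 5.17
tool_pos: [0.517, 0.092, 0.176]
ee_rot: [-3.141, 0.001, -3.141]
wrist_force: [1.2, -0.4, 2.5]
width: 0.0098
```

```bash
python3 - <<'E'
from h import *
p,q=load();save(p+[0,-.0008,0],q);st()
E
```

```text
t 5.17 p [0.517 0.092 0.176] dp mm [ 0.5  0.3 -0. ] rot err [ 0.02 -0.06 -0.  ] F [ 1.2 -0.4  2.5] T [-0.42 -0.03  0.11] w 0.0098 q [ 0.07  0.04  1.48 -0.    1.62 -1.5 ]
```

```bash
cat >> h.py <<'E'
PIV=np.array([.5165,.118]);RT=.058
def swing(angs,rate,y=None,g=1):
    p,q=load();y=p[1] if y is None else y
    a0=np.degrees(np.arctan2(p[0]-PIV[0],p[2]-PIV[1]));print('from ang %.1f y %.4f'%(a0,y))
    W=[]
    for a in angs:
        y-=abs(a-a0)*rate/1000;a0=a;t=np.radians(a)
        W.append((np.array([PIV[0]+RT*np.sin(t),y,PIV[1]+RT*np.cos(t)]),ori(t),g))
    print('to y',y);rows(W)
E
python3 - <<'E'
from h import *
swing([6,12,18,24,30,35,35,30],.04)
E
```

```text
from ang 0.0 y 0.0917
to y 0.09010041707650197
-6 -0.2 0.3 -0 0.105 0 1; -12 -0.5 1.3 -0 0.209 0 1; -17.9 -0.7 2.8 -0 0.314 0 1; -23.6 -1 5 -0 0.419 0 1; -29 -1.2 7.8 -0 0.524 0 1; -33.2 -1.4 10.5 -0 0.611 0 1; -33.2 -1.4 10.5 -0 0.611 0 1; -29 -1.6 7.8 -0 0.524 0 1
```

{"api": "carry_out", "payload": {"deltas": "-6 -0.2 0.3 0 0.105 0 1; -12 -0.5 1.3 0 0.209 0 1; -17.9 -0.7 2.8 0 0.314 0 1; -23.6 -1 5 0 0.419 0 1; -29 -1.2 7.8 0 0.524 0 1; -33.2 -1.4 10.5 0 0.611 0 1; -33.2 -1.4 10.5 0 0.611 0 1; -29 -1.6 7.8 0 0.524 0 1"}}

```text
time: 5.83
tool_pos: [0.5485, 0.0917, 0.161]
ee_rot: [3.137, -0.532, -3.139]
wrist_force: [0.5, 8.1, -5.7]
width: 0.0098
```

```bash
python3 - <<'E'
from h import *
commit();st()
swing([23,16,9,2,-5,-12,-19,-26],.042)
E
```

```text
t 5.83 p [0.5485 0.0917 0.161 ] dp mm [ 3.   1.6 -7.2] rot err [-0.19  0.48 -0.09] F [ 0.5  8.1 -5.7] T [ 0.42 -0.42 -0.34] w 0.0098 q [ 0.05  0.53  1.    0.03  2.15 -1.51]
from ang 30.0 y 0.0901
to y 0.08775115335954112
7.1 -0.3 0.4 -0 -0.123 0 1; 14.1 -0.6 1.7 -0 -0.245 0 1; 20.8 -0.9 3.9 -0 -0.367 0 1; 27.3 -1.2 6.8 -0 -0.489 0 1; 33.3 -1.5 10.5 -0 -0.611 0 1; 38.8 -1.8 14.9 -0 -0.733 0 1; 43.8 -2 20 -0 -0.856 0 1; 48.1 -2.3 25.6 -0 -0.978 0 1
```

```bash
python3 - <<'E'
from h import *
swing([24,18,12,6,0,-6,-6,-6],.03)
E
```

```text
from ang 30.0 y 0.0901
to y 0.08902369255585457
6.1 -0.2 0.3 -0 -0.105 0 1; 12.1 -0.4 1.3 -0 -0.21 0 1; 18 -0.5 2.8 -0 -0.315 0 1; 23.6 -0.7 5 -0 -0.419 0 1; 29 -0.9 7.8 -0 -0.524 0 1; 34.1 -1.1 11.1 -0 -0.629 0 1; 34.1 -1.1 11.1 -0 -0.629 0 1; 34.1 -1.1 11.1 -0 -0.629 0 1
```

{"api": "carry_out", "payload": {"deltas": "6.1 -0.2 0.3 0 -0.105 0 1; 12.1 -0.4 1.3 0 -0.21 0 1; 18 -0.5 2.8 0 -0.315 0 1; 23.6 -0.7 5 0 -0.419 0 1; 29 -0.9 7.8 0 -0.524 0 1; 34.1 -1.1 11.1 0 -0.629 0 1; 34.1 -1.1 11.1 0 -0.629 0 1; 34.1 -1.1 11.1 0 -0.629 0 1"}}

```text
time: 6.5
tool_pos: [0.5073, 0.0915, 0.1713]
ee_rot: [3.138, 0.101, -3.14]
wrist_force: [1.0, 5.7, -10.8]
width: 0.01
```

```bash
python3 - <<'E'
from h import *
commit();st()
E
```

```text
t 6.5 p [0.5073 0.0915 0.1713] dp mm [-3.2  2.5 -4.4] rot err [-0.2   0.23 -0.09] F [  1.    5.7 -10.8] T [ 0.21 -0.39  0.12] w 0.01 q [ 0.07 -0.06  1.59 -0.    1.51 -1.5 ]
```

```bash
sed -i 's/RT=.058/RT=.055/' h.py; python3 - <<'E'
from h import *
p,q=load()
swing([-12,-18,-24,-30,-36,-36,-30,-24],.05,y=.0865)
E
```

```text
from ang -6.0 y 0.0865
to y 0.08439918251915812
5.8 -2.8 3.3 0 -0.104 0 1; 11.5 -3.1 4.2 0 -0.209 0 1; 17 -3.4 5.7 0 -0.314 0 1; 22.4 -3.7 7.7 0 -0.419 0 1; 27.5 -4 10.3 0 -0.523 0 1; 27.5 -4 10.3 0 -0.523 0 1; 22.4 -4.3 7.7 0 -0.419 0 1; 17 -4.6 5.7 0 -0.314 0 1
```

{"api": "carry_out", "payload": {"deltas": "5.8 -2.8 3.3 0 -0.104 0 1; 11.5 -3.1 4.2 0 -0.209 0 1; 17 -3.4 5.7 0 -0.314 0 1; 22.4 -3.7 7.7 0 -0.419 0 1; 27.5 -4 10.3 0 -0.523 0 1; 27.5 -4 10.3 0 -0.523 0 1; 22.4 -4.3 7.7 0 -0.419 0 1; 17 -4.6 5.7 0 -0.314 0 1"}}

```text
time: 7.17
tool_pos: [0.4846, 0.089, 0.159]
ee_rot: [3.133, 0.395, -3.14]
wrist_force: [-8.9, 11.4, -9.9]
width: 0.0103
```

```bash
cat >> h.py <<'E'
def gang():
    p,r=pose();g=p-r.apply([0,0,.019]);d=g-np.array([.517,0,.118])
    print('handle ang %.1f r %.4f tool ang %.1f y %.4f'%(np.degrees(np.arctan2(d[0],d[2])),np.hypot(d[0],d[2]),np.degrees((r*ori(0).inv()).as_rotvec()[1]),g[1]))
E
python3 - <<'E'
from h import *
commit();st();gang()
swing([-18,-12,-6,0,6,12,18,24],.05)
E
```

```text
t 7.17 p [0.4846 0.089  0.159 ] dp mm [-9.5  4.6 -9.2] rot err [-0.5   1.38 -0.07] F [-8.9 11.4 -9.9] T [0.79 2.43 0.75] w 0.0103 q [ 0.08 -0.33  1.89 -0.02  1.19 -1.49]
handle ang -34.1 r 0.0707 tool ang -22.6 y 0.0889
from ang -24.0 y 0.0844
to y 0.08199439012379961
-5.7 -0.3 0.3 0 0.105 0 1; -11.4 -0.6 1.2 0 0.21 0 1; -17 -0.9 2.6 0 0.314 0 1; -22.4 -1.2 4.7 0 0.419 0 1; -27.5 -1.5 7.3 0 0.524 0 1; -32.3 -1.8 10.5 0 0.628 0 1; -36.8 -2.1 14.1 0 0.733 0 1; -40.9 -2.4 18.2 0 0.838 0 1
```

{"api": "carry_out", "payload": {"deltas": "-5.7 -0.3 0.3 0 0.105 0 1; -11.4 -0.6 1.2 0 0.21 0 1; -17 -0.9 2.6 0 0.314 0 1; -22.4 -1.2 4.7 0 0.419 0 1; -27.5 -1.5 7.3 0 0.524 0 1; -32.3 -1.8 10.5 0 0.628 0 1; -36.8 -2.1 14.1 0 0.733 0 1; -40.9 -2.4 18.2 0 0.838 0 1"}}

```text
time: 7.83
tool_pos: [0.5325, 0.0876, 0.169]
ee_rot: [3.131, -0.442, -3.131]
wrist_force: [-16.3, 15.1, 2.3]
width: 0.0107
```

```bash
python3 - <<'E'
from h import *
commit();st();gang()
swing([30,36,36,30,24,18,12,6],.05)
E
```

```text
t 7.83 p [0.5325 0.0876 0.169 ] dp mm [-6.4  5.6  0.8] rot err [-0.38  1.33 -0.52] F [-16.3  15.1   2.3] T [ 1.58  3.   -0.46] w 0.0107 q [ 0.04  0.42  1.11  0.03  2.06 -1.53]
handle ang 19.1 r 0.0721 tool ang 25.3 y 0.0875
from ang 24.1 y 0.0820
to y 0.07990647851690007
-5.7 -0.3 0.3 -0 0.105 0 1; -11.4 -0.6 1.2 -0 0.209 0 1; -11.4 -0.6 1.2 -0 0.209 0 1; -5.7 -0.9 0.3 -0 0.105 0 1; 0.1 -1.2 -0 -0 -0 0 1; 5.8 -1.5 0.3 -0 -0.105 0 1; 11.5 -1.8 1.2 -0 -0.21 0 1; 17 -2.1 2.7 -0 -0.314 0 1
```

```bash
python3 - <<'E'
from h import *
swing([29,34,38,38,33,28,23,18],.05)
E
```

```text
from ang 24.1 y 0.0820
to y 0.08030647851690002
-4.7 -0.2 0.2 -0 0.087 0 1; -9.5 -0.5 0.8 -0 0.174 0 1; -13.3 -0.7 1.6 -0 0.244 0 1; -13.3 -0.7 1.6 -0 0.244 0 1; -8.5 -0.9 0.7 -0 0.157 0 1; -3.8 -1.2 0.1 -0 0.07 0 1; 1 -1.4 0 -0 -0.018 0 1; 5.8 -1.7 0.3 -0 -0.105 0 1
```

{"api": "carry_out", "payload": {"deltas": "-4.7 -0.2 0.2 0 0.087 0 1; -9.5 -0.5 0.8 0 0.174 0 1; -13.3 -0.7 1.6 0 0.244 0 1; -13.3 -0.7 1.6 0 0.244 0 1; -8.5 -0.9 0.7 0 0.157 0 1; -3.8 -1.2 0.1 0 0.07 0 1; 1 -1.4 0 0 -0.018 0 1; 5.8 -1.7 0.3 0 -0.105 0 1"}}

```text
time: 8.5
tool_pos: [0.5322, 0.0859, 0.1658]
ee_rot: [3.132, -0.317, -3.135]
wrist_force: [-0.2, 15.0, -11.4]
width: 0.0103
```

```bash
python3 - <<'E'
from h import *
commit();st();gang()
swing([13,8,3,-2,-7,-12,-17,-22],.05)
E
```

```text
t 8.5 p [0.5322 0.0859 0.1658] dp mm [-1.3  5.6 -4.5] rot err [-0.41  0.15 -0.37] F [ -0.2  15.  -11.4] T [ 1.22 -0.31 -0.57] w 0.0103 q [ 0.04  0.32  1.21  0.02  1.93 -1.53]
handle ang 17.8 r 0.0692 tool ang 18.1 y 0.0858
from ang 18.0 y 0.0803
to y 0.07830240764523044
4.8 -0.2 0.2 -0 -0.087 0 1; 9.6 -0.5 0.8 -0 -0.174 0 1; 14.2 -0.7 1.9 -0 -0.262 0 1; 18.8 -1 3.3 -0 -0.349 0 1; 23.2 -1.2 5.1 -0 -0.436 0 1; 27.5 -1.5 7.4 -0 -0.523 0 1; 31.6 -1.7 9.9 -0 -0.611 0 1; 35.4 -2 12.9 0 -0.698 0 1
```

{"api": "carry_out", "payload": {"deltas": "4.8 -0.2 0.2 0 -0.087 0 1; 9.6 -0.5 0.8 0 -0.174 0 1; 14.2 -0.7 1.9 0 -0.262 0 1; 18.8 -1 3.3 0 -0.349 0 1; 23.2 -1.2 5.1 0 -0.436 0 1; 27.5 -1.5 7.4 0 -0.523 0 1; 31.6 -1.7 9.9 0 -0.611 0 1; 35.4 -2 12.9 0 -0.698 0 1"}}

```text
time: 9.17
tool_pos: [0.4961, 0.084, 0.1646]
ee_rot: [3.13, 0.387, 3.141]
wrist_force: [15.0, 17.3, -16.9]
width: 0.0108
```

```bash
sed -i 's/RT=.055/RT=.053/' h.py; python3 - <<'E'
from h import *
commit();st();gang()
s=shot('side','si3.png')
for t in['handle_end','pin_head','near_lug','far_lug','vise','pin']:
    print(t,[(round(r['p'],2),c2w(s,r['at']).round(4).tolist()) for r in robot.place_of(s,t)[:2]])
cv2.imwrite('pics/si3c.png',cv2.resize(s['pixels'][110:220,170:290,::-1],None,fx=5,fy=5,interpolation=3))
swing([-27,-32,-37,-40,-40,-35,-30,-25],.05)
E
```

```text
t 9.17 p [0.4961 0.084  0.1646] dp mm [ 0.2  5.7 -4.3] rot err [-0.65 -0.17  0.05] F [ 15.   17.3 -16.9] T [ 1.47 -1.27  0.54] w 0.0108 q [ 0.06 -0.3   1.86 -0.01  1.2  -1.51]
handle ang -23.6 r 0.0701 tool ang -22.2 y 0.0837
handle_end [(0.62, [0.355, 0.1859, -0.0043]), (0.55, [0.4775, 0.0835, 0.207])]
pin_head [(0.52, [0.5174, 0.0778, 0.1156])]
near_lug []
far_lug [(0.6, [0.521, 0.2012, 0.1146])]
vise [(0.55, [0.515, 0.1717, 0.0023]), (0.53, [0.5196, 0.2021, 0.1157])]
pin [(0.77, [0.5163, 0.1502, 0.118])]
from ang -22.1 y 0.0783
to y 0.07664789200527995
4.6 -0.2 2.2 0 -0.087 0 1; 9.1 -0.5 2.8 0 -0.175 0 1; 13.7 -0.7 3.8 0 -0.262 0 1; 16.3 -0.9 4.6 0 -0.314 0 1; 16.3 -0.9 4.6 0 -0.314 0 1; 11.9 -1.1 3.4 0 -0.227 0 1; 7.3 -1.4 2.5 0 -0.14 0 1; 2.7 -1.6 2.1 0 -0.052 0 1
```

View pics/si3c.png

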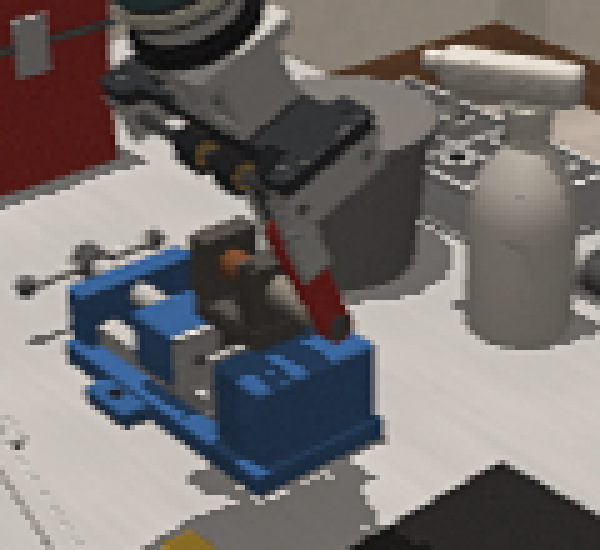

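```bash
sed -i 's/RT=.053/RT=.050/' h.py; python3 - <<'E'
from h import *
swing([-27,-32,-36,-39,-39,-34,-29,-24],.04,y=.079)
E
```

```text
from ang -22.1 y 0.0790
to y 0.07772252417432685
4.3 0.5 5.2 0 -0.087 0 1; 8.6 0.3 5.8 0 -0.175 0 1; 12 0.1 6.5 0 -0.244 0 1; 14.6 0 7.2 0 -0.297 0 1; 14.6 0 7.2 0 -0.297 0 1; 10.3 -0.2 6.1 0 -0.209 0 1; 6 -0.4 5.4 0 -0.122 0 1; 1.7 -0.6 5 0 -0.035 0 1
```

{"api": "carry_out", "payload": {"deltas": "4.3 0.5 5.2 0 -0.087 0 1; 8.6 0.3 5.8 0 -0.175 0 1; 12 0.1 6.5 0 -0.244 0 1; 14.6 0 7.2 0 -0.297 0 1; 14.6 0 7.2 0 -0.297 0 1; 10.3 -0.2 6.1 0 -0.209 0 1; 6 -0.4 5.4 0 -0.122 0 1; 1.7 -0.6 5 0 -0.035 0 1"}}

```text
time: 10.18
tool_pos: [0.4916, 0.0814, 0.159]
ee_rot: [3.135, 0.404, -3.14]
wrist_force: [-7.4, 9.5, -3.2]
width: 0.0105
```

```bash
python3 - <<'E'
from h import *
commit();st();gang()
swing([-19,-14,-9,-4,1,6,11,16],.045)
E
```

```text
t 10.18 p [0.4916 0.0814 0.159 ] dp mm [-4.5  3.7 -4.7] rot err [-0.39  0.86 -0.06] F [-7.4  9.5 -3.2] T [0.84 1.4  0.9 ] w 0.0105 q [ 0.06 -0.32  1.89 -0.02  1.17 -1.51]
handle ang -29.3 r 0.0670 tool ang -23.2 y 0.0813
from ang -24.0 y 0.0777
to y 0.0758940494498221
-4.4 -0.2 0.2 0 0.087 0 1; -8.7 -0.5 0.8 0 0.175 0 1; -13 -0.7 1.7 0 0.262 0 1; -17.1 -0.9 3 0 0.349 0 1; -21.1 -1.1 4.7 0 0.436 0 1; -25 -1.4 6.7 0 0.524 0 1; -28.7 -1.6 9.1 0 0.611 0 1; -32.2 -1.8 11.7 0 0.698 0 1
```

{"api": "carry_out", "payload": {"deltas": "-4.4 -0.2 0.2 0 0.087 0 1; -8.7 -0.5 0.8 0 0.175 0 1; -13 -0.7 1.7 0 0.262 0 1; -17.1 -0.9 3 0 0.349 0 1; -21.1 -1.1 4.7 0 0.436 0 1; -25 -1.4 6.7 0 0.524 0 1; -28.7 -1.6 9.1 0 0.611 0 1; -32.2 -1.8 11.7 0 0.698 0 1"}}

```text
time: 10.85
tool_pos: [0.5248, 0.0808, 0.1664]
ee_rot: [3.133, -0.298, -3.134]
wrist_force: [-15.3, 11.7, 4.6]
width: 0.0103
```

```bash
python3 - <<'E'
from h import *
commit();st();gang()
swing([21,26,31,36,40,40,35,30],.045)
E
```

```text
t 10.85 p [0.5248 0.0808 0.1664] dp mm [-5.5  4.9  0.3] rot err [-0.37  1.08 -0.4 ] F [-15.3  11.7   4.6] T [1.19 2.69 0.08] w 0.0103 q [ 0.03  0.29  1.25  0.02  1.91 -1.54]
handle ang 11.4 r 0.0679 tool ang 17.1 y 0.0807
from ang 16.0 y 0.0759
to y 0.07437294583691387
-4.3 -0.2 0.2 -0 0.088 0 1; -8.7 -0.5 0.8 -0 0.175 0 1; -12.9 -0.7 1.8 -0 0.262 0 1; -17.1 -0.9 3.1 -0 0.349 0 1; -20.3 -1.1 4.4 -0 0.419 0 1; -20.3 -1.1 4.4 -0 0.419 0 1; -16.3 -1.3 2.8 -0 0.332 0 1; -12.1 -1.5 1.5 -0 0.245 0 1
```

{"api": "carry_out", "payload": {"deltas": "-4.3 -0.2 0.2 0 0.088 0 1; -8.7 -0.5 0.8 0 0.175 0 1; -12.9 -0.7 1.8 0 0.262 0 1; -17.1 -0.9 3.1 0 0.349 0 1; -20.3 -1.1 4.4 0 0.419 0 1; -20.3 -1.1 4.4 0 0.419 0 1; -16.3 -1.3 2.8 0 0.332 0 1; -12.1 -1.5 1.5 0 0.245 0 1"}}

```text
time: 11.52
tool_pos: [0.5408, 0.0795, 0.1579]
ee_rot: [3.132, -0.53, -3.133]
wrist_force: [-3.4, 13.5, -6.0]
width: 0.0101
```

```bash
python3 - <<'E'
from h import *
commit();st();gang()
swing([25,20,15,10,5,0,-5,-10],.05)
E
```

```text
t 11.52 p [0.5408 0.0795 0.1579] dp mm [-0.7  5.1 -3.4] rot err [-0.31  0.36 -0.42] F [-3.4 13.5 -6. ] T [ 0.94  0.46 -0.77] w 0.0101 q [ 0.03  0.51  1.03  0.02  2.13 -1.54]
handle ang 30.7 r 0.0655 tool ang 30.4 y 0.0794
from ang 30.0 y 0.0744
to y 0.07240334116135409
4.4 -0.3 0.2 -0 -0.088 0 1; 8.7 -0.5 0.8 -0 -0.175 0 1; 13 -0.7 1.8 -0 -0.262 0 1; 17.1 -1 3.1 -0 -0.349 0 1; 21.1 -1.2 4.7 -0 -0.437 0 1; 25 -1.5 6.8 -0 -0.524 0 1; 28.7 -1.7 9.1 -0 -0.611 0 1; 32.2 -2 11.8 -0 -0.699 0 1
```

{"api": "carry_out", "payload": {"deltas": "4.4 -0.3 0.2 0 -0.088 0 1; 8.7 -0.5 0.8 0 -0.175 0 1; 13 -0.7 1.8 0 -0.262 0 1; 17.1 -1 3.1 0 -0.349 0 1; 21.1 -1.2 4.7 0 -0.437 0 1; 25 -1.5 6.8 0 -0.524 0 1; 28.7 -1.7 9.1 0 -0.611 0 1; 32.2 -2 11.8 0 -0.699 0 1"}}

```text
time: 12.18
tool_pos: [0.5078, 0.0785, 0.1637]
ee_rot: [3.13, 0.178, -3.14]
wrist_force: [8.6, 17.7, -12.6]
width: 0.0104
```

```bash
python3 - <<'E'
from h import *
commit();st();gang()
swing([-15,-20,-25,-30,-35,-39,-39,-34],.045)
E
```

```text
t 12.18 p [0.5078 0.0785 0.1637] dp mm [ 0.   6.1 -3.5] rot err [-0.66 -0.16 -0.08] F [  8.6  17.7 -12.6] T [ 1.55 -0.89  0.18] w 0.0104 q [ 0.04 -0.12  1.67  0.    1.41 -1.53]
handle ang -11.1 r 0.0657 tool ang -10.2 y 0.0783
from ang -10.1 y 0.0724
to y 0.07087069478534735
4.3 -0.2 0.2 0 -0.087 0 1; 8.6 -0.4 0.8 0 -0.174 0 1; 12.9 -0.7 1.7 0 -0.261 0 1; 17 -0.9 3 0 -0.349 0 1; 21.1 -1.1 4.7 0 -0.436 0 1; 24.2 -1.3 6.3 0 -0.506 0 1; 24.2 -1.3 6.3 0 -0.506 0 1; 20.3 -1.5 4.3 0 -0.418 0 1
```

```bash
sed -i 's/RT=.050/RT=.048/' h.py; python3 - <<'E'
from h import *
swing([-15,-20,-25,-30,-35,-39,-39,-34],.04,y=.0729)
E
```

```text
from ang -10.1 y 0.0729
to y 0.07154310132774248
4.1 0.3 2.2 0 -0.087 0 1; 8.3 0.1 2.7 0 -0.174 0 1; 12.4 -0.1 3.6 0 -0.261 0 1; 16.4 -0.3 4.9 0 -0.349 0 1; 20.2 -0.5 6.5 0 -0.436 0 1; 23.2 -0.6 8 0 -0.506 0 1; 23.2 -0.6 8 0 -0.506 0 1; 19.5 -0.9 6.1 0 -0.418 0 1
```

{"api": "carry_out", "payload": {"deltas": "4.1 0.3 2.2 0 -0.087 0 1; 8.3 0.1 2.7 0 -0.174 0 1; 12.4 -0.1 3.6 0 -0.261 0 1; 16.4 -0.3 4.9 0 -0.349 0 1; 20.2 -0.5 6.5 0 -0.436 0 1; 23.2 -0.6 8 0 -0.506 0 1; 23.2 -0.6 8 0 -0.506 0 1; 19.5 -0.9 6.1 0 -0.418 0 1"}}

```text
time: 12.85
tool_pos: [0.4828, 0.0757, 0.1483]
ee_rot: [3.133, 0.581, 3.142]
wrist_force: [4.6, 13.4, -12.9]
width: 0.0102
```

```bash
python3 - <<'E'
from h import *
commit();st();gang()
swing([-29,-24,-19,-14,-9,-4,1,6],.045)
E
```

```text
t 12.85 p [0.4828 0.0757 0.1483] dp mm [-6.8  4.2 -9.6] rot err [-0.46  0.67  0.01] F [  4.6  13.4 -12.9] T [1.18 0.85 1.21] w 0.0102 q [ 0.06 -0.47  2.06 -0.03  0.97 -1.51]
handle ang -44.0 r 0.0642 tool ang -33.3 y 0.0756
from ang -34.0 y 0.0715
to y 0.06969224094756073
-4.2 -0.2 0.2 0 0.087 0 1; -8.4 -0.5 0.8 0 0.174 0 1; -12.4 -0.7 1.7 0 0.261 0 1; -16.4 -0.9 2.9 0 0.349 0 1; -20.3 -1.1 4.5 0 0.436 0 1; -24 -1.4 6.5 0 0.523 0 1; -27.6 -1.6 8.7 0 0.61 0 1; -30.9 -1.8 11.3 0 0.698 0 1
```

{"api": "carry_out", "payload": {"deltas": "-4.2 -0.2 0.2 0 0.087 0 1; -8.4 -0.5 0.8 0 0.174 0 1; -12.4 -0.7 1.7 0 0.261 0 1; -16.4 -0.9 2.9 0 0.349 0 1; -20.3 -1.1 4.5 0 0.436 0 1; -24 -1.4 6.5 0 0.523 0 1; -27.6 -1.6 8.7 0 0.61 0 1; -30.9 -1.8 11.3 0 0.698 0 1"}}

```text
time: 13.52
tool_pos: [0.5161, 0.0749, 0.1644]
ee_rot: [3.133, -0.124, -3.135]
wrist_force: [-12.4, 11.7, 4.0]
width: 0.0106
```

```bash
python3 - <<'E'
from h import *
commit();st();gang()
s=shot('side','si4.png')
for t in['pin_head','far_lug','vise','pin']:
    print(t,[(round(r['p'],2),c2w(s,r['at']).round(4).tolist()) for r in robot.place_of(s,t)[:2]])
cv2.imwrite('pics/si4c.png',cv2.resize(s['pixels'][110:220,170:290,::-1],None,fx=5,fy=5,interpolation=3))
swing([11,16,21,26,31,36,40,40],.04)
E
```

```text
t 13.52 p [0.5161 0.0749 0.1644] dp mm [-5.5  5.2 -1.3] rot err [-0.46  1.06 -0.33] F [-12.4  11.7   4. ] T [1.25 2.26 0.35] w 0.0106 q [ 0.03  0.13  1.41  0.01  1.72 -1.55]
handle ang 1.2 r 0.0653 tool ang 7.1 y 0.0748
pin_head [(0.59, [0.5273, 0.0667, 0.1135])]
far_lug [(0.87, [0.52, 0.2044, 0.1137]), (0.45, [0.7498, -0.2608, 0.0019])]
vise [(0.72, [0.516, 0.1709, 0.0045])]
pin [(0.74, [0.5229, 0.1461, 0.1206])]
from ang 6.0 y 0.0697
to y 0.06834175985435038
-4.1 -0.2 0.2 -0 0.087 0 1; -8.3 -0.4 0.7 -0 0.174 0 1; -12.4 -0.6 1.6 -0 0.262 0 1; -16.4 -0.8 2.9 -0 0.349 0 1; -20.3 -1 4.5 -0 0.436 0 1; -24 -1.2 6.4 -0 0.523 0 1; -26.8 -1.4 8.2 -0 0.593 0 1; -26.8 -1.4 8.2 -0 0.593 0 1
```

View pics/si4c.png

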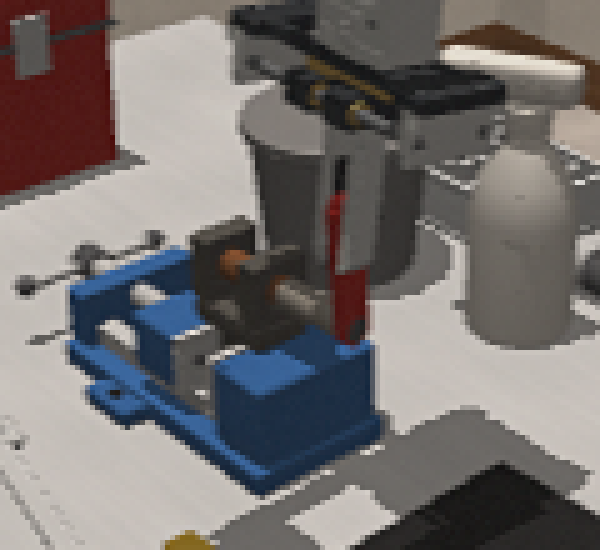

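{"api": "carry_out", "payload": {"deltas": "-4.1 -0.2 0.2 0 0.087 0 1; -8.3 -0.4 0.7 0 0.174 0 1; -12.4 -0.6 1.6 0 0.262 0 1; -16.4 -0.8 2.9 0 0.349 0 1; -20.3 -1 4.5 0 0.436 0 1; -24 -1.2 6.4 0 0.523 0 1; -26.8 -1.4 8.2 0 0.593 0 1; -26.8 -1.4 8.2 0 0.593 0 1"}}

```text
time: 14.43
tool_pos: [0.5453, 0.0732, 0.1528]
ee_rot: [3.128, -0.716, -3.128]
wrist_force: [-6.0, 13.8, 7.1]
width: 0.0104
```

```bash
python3 - <<'E'
from h import *
commit();st();gang()
swing([35,30,25,20,15,10,5,0],.05)
E
```

```text
t 14.43 p [0.5453 0.0732 0.1528] dp mm [-2.   4.9 -1.9] rot err [-0.26  1.01 -0.57] F [-6.  13.8  7.1] T [ 1.95  2.11 -1.25] w 0.0104 q [ 0.02  0.66  0.89  0.02  2.31 -1.55]
handle ang 39.7 r 0.0639 tool ang 41.0 y 0.0732
from ang 40.0 y 0.0683
to y 0.06630535786236337
4.2 -0.2 0.2 -0 -0.087 0 1; 8.3 -0.5 0.7 -0 -0.174 0 1; 12.4 -0.7 1.6 -0 -0.262 0 1; 16.4 -1 2.9 -0 -0.349 0 1; 20.3 -1.2 4.5 -0 -0.436 0 1; 24 -1.5 6.4 -0 -0.523 0 1; 27.5 -1.7 8.7 -0 -0.611 0 1; 30.9 -2 11.2 -0 -0.698 0 1
```

{"api": "carry_out", "payload": {"deltas": "4.2 -0.2 0.2 0 -0.087 0 1; 8.3 -0.5 0.7 0 -0.174 0 1; 12.4 -0.7 1.6 0 -0.262 0 1; 16.4 -1 2.9 0 -0.349 0 1; 20.3 -1.2 4.5 0 -0.436 0 1; 24 -1.5 6.4 0 -0.523 0 1; 27.5 -1.7 8.7 0 -0.611 0 1; 30.9 -2 11.2 0 -0.698 0 1"}}

```text
time: 15.1
tool_pos: [0.5155, 0.0685, 0.1623]
ee_rot: [3.139, 0.0, -3.141]
wrist_force: [3.7, 1.7, -10.7]
width: 0.0102
```

```bash
python3 - <<'E'
from h import *
commit();st();gang()
swing([-5,-10,-15,-20,-25,-30,-35,-39],.045)
E
```

```text
t 15.1 p [0.5155 0.0685 0.1623] dp mm [-0.9  2.2 -3.8] rot err [-0.13 -0.01 -0.04] F [  3.7   1.7 -10.7] T [-0.99 -0.7  -0.3 ] w 0.0102 q [ 0.02  0.03  1.51  0.    1.59 -1.55]
handle ang -1.3 r 0.0633 tool ang -0.0 y 0.0685
from ang -0.0 y 0.0663
to y 0.06454543301984332
4.2 -0.2 0.2 0 -0.087 0 1; 8.3 -0.4 0.8 0 -0.175 0 1; 12.4 -0.7 1.7 0 -0.262 0 1; 16.4 -0.9 2.9 0 -0.349 0 1; 20.3 -1.1 4.5 0 -0.436 0 1; 24 -1.3 6.5 0 -0.524 0 1; 27.5 -1.6 8.7 0 -0.611 0 1; 30.2 -1.7 10.7 0 -0.681 0 1
```

Rust is free: the pull dropped to 2 N and the pin has travelled about 22 mm. I'll pivot the handle to about -50° in the pads with the tool upright, while the bores still hold the pin.

```bash
cat >> h.py <<'E'
def gp(x,y,z,tilt,yaw=np.pi):
    q=ori(np.radians(tilt),yaw);return np.array([x,y,z])+q.apply([0,0,.019]),q
E
python3 - <<'E'
from h import *
W=[]
r=.0635
for a in [-8,-16,-24,-32,-40,-47,-52,-52]:
    t=np.radians(a);p,q=gp(.517+r*np.sin(t),.067,.119+r*np.cos(t),0);W.append((p,q,1))
rows(W)
E
```

```text
8.3 0.7 3.2 -0 0 0 1; 17 0.7 5 -0 0 0 1; 25.3 0.7 8 -0 0 0 1; 33.1 0.7 12.2 -0 0 0 1; 40.3 0.7 17.4 -0 0 0 1; 45.9 0.7 22.7 -0 0 0 1; 49.5 0.7 26.9 -0 0 0 1; 49.5 0.7 26.9 -0 0 0 1
```

{"api": "carry_out", "payload": {"deltas": "8.3 0.7 3.2 0 0 0 1; 17 0.7 5 0 0 0 1; 25.3 0.7 8 0 0 0 1; 33.1 0.7 12.2 0 0 0 1; 40.3 0.7 17.4 0 0 0 1; 45.9 0.7 22.7 0 0 0 1; 49.5 0.7 26.9 0 0 0 1; 49.5 0.7 26.9 0 0 0 1"}}

```text
time: 15.77
tool_pos: [0.469, 0.0657, 0.1432]
ee_rot: [-3.139, 0.006, 3.14]
wrist_force: [-2.4, -6.5, 13.7]
width: 0.0112
```

```bash
python3 - <<'E'
from h import *
commit();st();gang()
s=shot('side','si5.png')
for t in['pin_head','handle_end','vise','pin']:
    print(t,[(round(r['p'],2),c2w(s,r['at']).round(4).tolist()) for r in robot.place_of(s,t)[:2]])
cv2.imwrite('pics/si5c.png',cv2.resize(s['pixels'][110:220,170:290,::-1],None,fx=5,fy=5,interpolation=3))
E
```

```text
t 15.77 p [0.469  0.0657 0.1432] dp mm [ 2.  -1.3  4.1] rot err [ 0.14 -0.34  0.13] F [-2.4 -6.5 13.7] T [-0.4   0.06 -0.14] w 0.0112 q [ 0.02 -0.07  1.65 -0.    1.55 -1.55]
handle ang -47.4 r 0.0653 tool ang -0.3 y 0.0657
pin_head [(0.48, [0.5144, 0.0581, 0.1086])]
handle_end [(0.49, [0.4564, 0.0631, 0.1873])]
vise [(0.66, [0.5159, 0.1731, 0.0036])]
pin [(0.45, [0.5179, 0.1387, 0.1181])]
```

View pics/si5c.png

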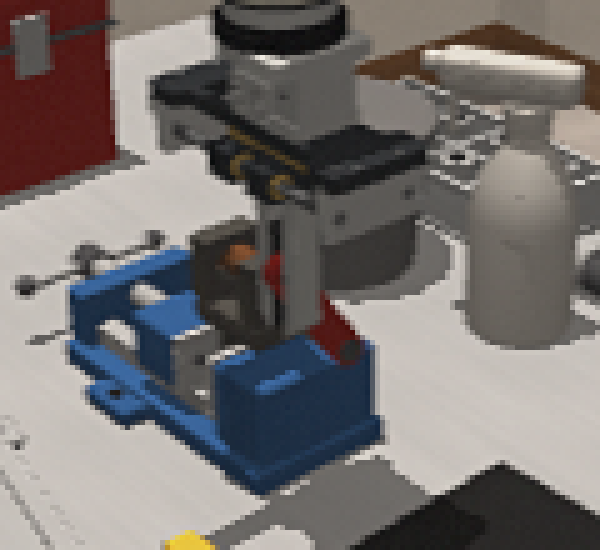

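```bash
python3 - <<'E'
from h import *
rows([(np.array([.469,.067-.006*k,.1445]),ori(0),1) for k in range(1,9)])
E
```

```text
-2 -6 -5.4 -0 0 0 1; -2 -12 -5.4 -0 0 0 1; -2 -18 -5.4 -0 0 0 1; -2 -24 -5.4 -0 0 0 1; -2 -30 -5.4 -0 0 0 1; -2 -36 -5.4 -0 0 0 1; -2 -42 -5.4 -0 0 0 1; -2 -48 -5.4 -0 0 0 1
```

{"api": "carry_out", "payload": {"deltas": "-2 -6 -5.4 0 0 0 1; -2 -12 -5.4 0 0 0 1; -2 -18 -5.4 0 0 0 1; -2 -24 -5.4 0 0 0 1; -2 -30 -5.4 0 0 0 1; -2 -36 -5.4 0 0 0 1; -2 -42 -5.4 0 0 0 1; -2 -48 -5.4 0 0 0 1"}}

```text
time: 16.68
tool_pos: [0.4696, 0.0207, 0.1437]
ee_rot: [3.137, 0.0, -3.141]
wrist_force: [3.3, 3.4, 1.1]
width: 0.0102
```

```bash
python3 - <<'E'
from h import *
commit();st();gang()
s=shot('side','si6.png')
for t in['pin_head','handle_end','vise','pin']:
    print(t,[(round(r['p'],2),c2w(s,r['at']).round(4).tolist()) for r in robot.place_of(s,t)[:2]])
cv2.imwrite('pics/si6c.png',cv2.resize(s['pixels'][110:220,170:290,::-1],None,fx=5,fy=5,interpolation=3))
E
```

```text
t 16.68 p [0.4696 0.0207 0.1437] dp mm [ 0.6  1.7 -0.8] rot err [-0.26 -0.01 -0.01] F [3.3 3.4 1.1] T [ 1.49 -0.63 -0.14] w 0.0102 q [-0.08 -0.07  1.65  0.    1.56 -1.65]
handle ang -46.7 r 0.0652 tool ang -0.0 y 0.0206
pin_head [(0.55, [0.518, 0.0166, 0.1129])]
handle_end [(0.76, [0.4575, 0.0192, 0.1891])]
vise [(0.97, [0.5154, 0.1725, 0.0032])]
pin [(0.44, [0.5188, 0.094, 0.1172]), (0.3, [0.5236, -0.3498, 0.0027])]
```

View pics/si6c.png

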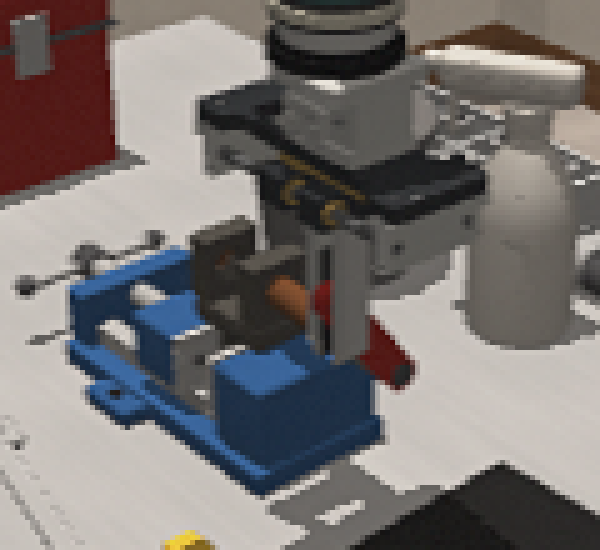

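{"api": "carry_out", "payload": {"deltas": "0 -5 0 0 0 0 1; 0 -10 0 0 0 0 1; 0 -15 0 0 0 0 1; 0 -20 0 0 0 0 1; 0 -26 0 0 0 0 1; 0 -32 0 0 0 0 1; 0 -39 0 0 0 0 1; 0 -46 0 0 0 0 1"}}

```text
time: 17.6
tool_pos: [0.4686, -0.0275, 0.1434]
ee_rot: [-3.141, -0.002, -3.142]
wrist_force: [0.3, 0.2, -5.6]
width: 0.0099
```

```bash
python3 - <<'E'
from h import *
p,q=load();save(p+[0,-.046,0],q);st();gang()
s=shot('side','si7.png');w=shot('wrist','w7.png')
for t in['pin_head','handle_end','vise','pin','pin_nose']:
  for x in (s,w):
    print(t,[(round(r['p'],2),c2w(x,r['at']).round(4).tolist()) for r in robot.place_of(x,t)[:2]])
cv2.imwrite('pics/si7c.png',cv2.resize(s['pixels'][110:230,170:290,::-1],None,fx=5,fy=5,interpolation=3))
E
```

```text
t 17.6 p [ 0.4686 -0.0275  0.1434] dp mm [-0.4 -0.5 -1.2] rot err [0.01 0.1  0.01] F [ 0.3  0.2 -5.6] T [-0.19  0.17 -0.02] w 0.0099 q [-0.18 -0.07  1.65 -0.    1.56 -1.75]
handle ang -47.5 r 0.0656 tool ang 0.1 y -0.0275
pin_head [(0.69, [0.5149, 0.1715, 0.0065]), (0.33, [0.723, -0.1178, 0.0017])]
pin_head []
handle_end [(0.56, [0.4592, -0.0285, 0.1891]), (0.31, [0.5234, -0.3515, 0.0001])]
handle_end [(0.87, [0.4541, -0.0296, 0.1934])]
vise []
vise []
pin [(0.55, [0.5178, 0.1716, 0.005])]
pin []
pin_nose [(0.67, [0.512, 0.1078, 0.1107])]
pin_nose [(0.8, [0.5112, 0.1079, 0.116])]
```

View pics/si7c.png

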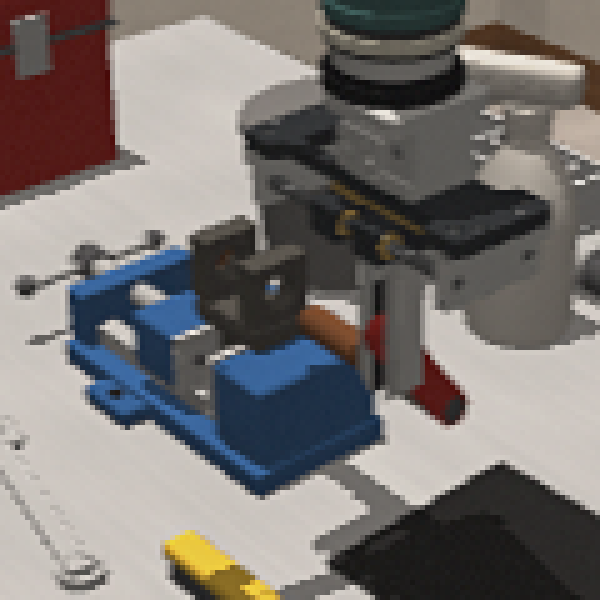

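View pics/w7.png

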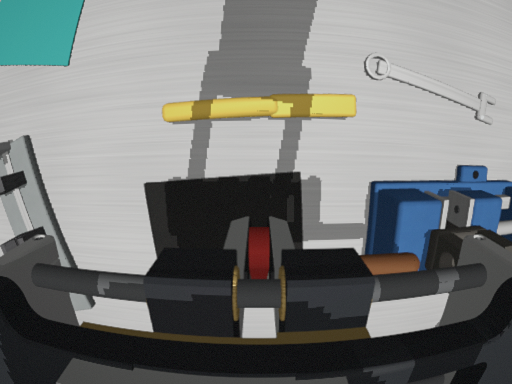

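The pin is clear of the lug: the side view shows a free gap between the bore at crop (275,285) and the nose at (310,320), and Fz is -5.6 N, which is the pin's weight. I'm carrying it to the mat and tilting the handle down.

```bash
python3 - <<'E'
from h import *
def hp(ax,y,az,th,r=.0656,a0=-47.5):
    t=np.radians(a0-th);return gp(ax+r*np.sin(t),y,az+r*np.cos(t),-th)
W=[]
for k in range(1,9):
    f=k/8;p,q=hp(.517+.058*f,-.027-.115*f,.119-.049*f,30*f);W.append((p,q,1))
rows(W)
E
```

```text
-5.3 -14.4 9.6 0 -0.065 0 1; -11.3 -28.7 19 0 -0.131 0 1; -17.4 -43.1 28.5 0 -0.196 0 1; -23.7 -57.5 38.1 0 -0.262 0 1; -30.3 -71.9 47.7 0 -0.327 0 1; -37.1 -86.2 57.4 0 -0.393 0 1; -44.2 -100.6 67.1 0 -0.458 0 1; -51.4 -115 76.8 0 -0.524 0 1
```

{"api": "carry_out", "payload": {"deltas": "-5.3 -14.4 9.6 0 -0.065 0 1; -11.3 -28.7 19 0 -0.131 0 1; -17.4 -43.1 28.5 0 -0.196 0 1; -23.7 -57.5 38.1 0 -0.262 0 1; -30.3 -71.9 47.7 0 -0.327 0 1; -37.1 -86.2 57.4 0 -0.393 0 1; -44.2 -100.6 67.1 0 -0.458 0 1; -51.4 -115 76.8 0 -0.524 0 1"}}

```text
time: 18.87
tool_pos: [0.5203, -0.142, 0.067]
ee_rot: [-3.14, 0.526, -3.14]
wrist_force: [0.1, -0.2, -5.0]
width: 0.0099
```

```bash
python3 - <<'E'
from h import *
commit();st()
s=shot('side','si8.png');w=shot('scene','sc8.png')
for t in['pin_head','handle_end','mat','pin','pin_nose']:
  for x in (s,w):
    print(t,[(round(r['p'],2),c2w(x,r['at']).round(4).tolist()) for r in robot.place_of(x,t)[:2]])
a=cv2.resize(s['pixels'][130:270,180:380,::-1],None,fx=3.5,fy=3.5,interpolation=3)
cv2.imwrite('pics/si8c.png',a)
E
```

```text
t 18.87 p [ 0.5203 -0.142   0.067 ] dp mm [-0.1 -0.  -0.8] rot err [ 0.03 -0.12 -0.08] F [ 0.1 -0.2 -5. ] T [-0.11  0.96  0.06] w 0.0099 q [-0.54 -0.2   2.03  0.34  0.89 -2.27]
pin_head [(0.56, [0.5721, -0.1493, 0.0624])]
pin_head [(0.62, [0.5702, -0.1417, 0.0609])]
handle_end [(0.74, [0.4329, -0.3827, 0.0612]), (0.7, [0.5172, 0.1987, 0.115])]
handle_end [(0.56, [0.4834, -0.1453, 0.0976])]
mat [(0.64, [0.2251, -0.3402, -0.0019]), (0.6, [0.5436, -0.0715, -0.001])]
mat [(0.85, [0.5395, -0.0682, -0.0012]), (0.73, [0.2184, -0.3369, 0.0003])]
pin []
pin [(0.67, [0.5695, -0.0683, 0.0583])]
pin_nose [(0.16, [0.7565, 0.1552, 0.0008])]
pin_nose [(0.62, [0.571, -0.0042, 0.0627])]
```

View pics/si8c.png

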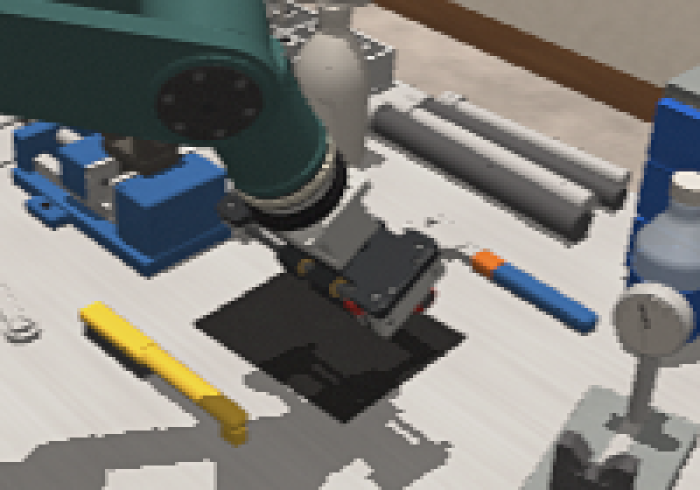

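```bash
python3 - <<'E'
from h import *
p,q=load()
rows([(p+np.array([dx,0,dz])/1000,q,1) for dx,dz in [(0,-14),(0,-28),(0,-38),(0,-44),(-1,-48),(-2,-51),(-2.5,-54),(-3,-57)]])
E
```

```text
7 -0 12.1 0 0 0 1; 14 -0 24.2 0 0 0 1; 19 -0 32.9 0 0 0 1; 22 -0 38.1 0 0 0 1; 24.9 0 41.1 0 0 0 1; 27.2 0 43.2 0 0 0 1; 29.2 0 45.5 0 0 0 1; 31.1 0 47.9 0 0 0 1
```

{"api": "carry_out", "payload": {"deltas": "7 0 12.1 0 0 0 1; 14 0 24.2 0 0 0 1; 19 0 32.9 0 0 0 1; 22 0 38.1 0 0 0 1; 24.9 0 41.1 0 0 0 1; 27.2 0 43.2 0 0 0 1; 29.2 0 45.5 0 0 0 1; 31.1 0 47.9 0 0 0 1"}}

```text
time: 20.13
tool_pos: [0.5202, -0.1422, 0.0142]
ee_rot: [-3.14, 0.53, -3.141]
wrist_force: [-8.9, 1.4, 10.3]
width: 0.0098
```

```bash
python3 - <<'E'
from h import *
commit();st()
w=shot('scene','sc9.png');s=shot('side','si9.png')
for t in['pin_head','handle_end','pin','pin_nose']:
  for x in (w,s):
    print(t,[(round(r['p'],2),c2w(x,r['at']).round(4).tolist()) for r in robot.place_of(x,t)[:2]])
a=cv2.resize(w['pixels'][150:280,170:330,::-1],None,fx=4,fy=4,interpolation=3)
cv2.imwrite('pics/sc9c.png',a)
E
```

```text
t 20.13 p [ 0.5202 -0.1422  0.0142] dp mm [ 2.7 -0.2  3.5] rot err [ 0.05 -0.37 -0.04] F [-8.9  1.4 10.3] T [0.76 0.47 0.69] w 0.0098 q [-0.55 -0.13  2.09  0.39  0.76 -2.34]
pin_head [(0.59, [0.5691, -0.1408, 0.018])]
pin_head []
handle_end [(0.66, [0.4851, -0.1414, 0.049])]
handle_end []
pin [(0.58, [0.5678, -0.0704, 0.0212]), (0.28, [0.5178, 0.1739, 0.0013])]
pin [(0.4, [0.7525, 0.1583, -0.0012])]
pin_nose [(0.84, [0.5744, -0.0056, 0.0164])]
pin_nose []
```

View pics/sc9c.png

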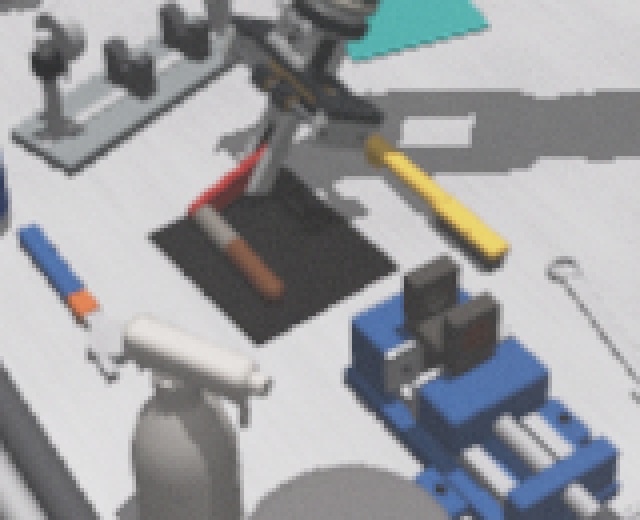

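```bash
python3 - <<'E'
from h import *
p,q=load()
rows([(p+np.array([dx,0,dz])/1000,q,1) for dx,dz in [(0,-1),(0,-2),(0,-3),(0,-4),(0,-5),(0,-5),(0,-5),(0,-5)]])
E
```

```text
0.5 -0 0.9 0 0 0 1; 1 -0 1.7 0 0 0 1; 1.5 -0 2.6 0 0 0 1; 2 -0 3.5 0 0 0 1; 2.5 -0 4.3 0 0 0 1; 2.5 -0 4.3 0 0 0 1; 2.5 -0 4.3 0 0 0 1; 2.5 -0 4.3 0 0 0 1
```

{"api": "carry_out", "payload": {"deltas": "0.5 0 0.9 0 0 0 1; 1 0 1.7 0 0 0 1; 1.5 0 2.6 0 0 0 1; 2 0 3.5 0 0 0 1; 2.5 0 4.3 0 0 0 1; 2.5 0 4.3 0 0 0 1; 2.5 0 4.3 0 0 0 1; 2.5 0 4.3 0 0 0 1"}}

```text
time: 21.3
tool_pos: [0.5201, -0.1424, 0.0091]
ee_rot: [-3.14, 0.53, -3.141]
wrist_force: [-7.9, 1.5, 6.6]
width: 0.01
```

```bash
python3 - <<'E'
from h import *
commit();st()
w=shot('scene','sc10.png')
for t in['pin_head','handle_end','pin','pin_nose']:
  for x in (w,):
    print(t,[(round(r['p'],2),c2w(x,r['at']).round(4).tolist()) for r in robot.place_of(x,t)[:2]])
W=cloud(w);hsv=cv2.cvtColor(w['pixels'],cv2.COLOR_RGB2HSV);h,S=hsv[...,0].astype(int),hsv[...,1]
m=((h<8)|(h>172))&(S>130)&(W[...,0]>.4)&(W[...,0]<.65)&(W[...,1]<-.1)&(W[...,1]>-.2)&(W[...,2]<.15)
P=W[m];P=P[np.argsort(P[:,0])];print(P[::max(1,len(P)//12)].round(3))
E
```

```text
t 21.3 p [ 0.5201 -0.1424  0.0091] dp mm [ 2.7 -0.4  3.4] rot err [ 0.09 -0.36 -0.04] F [-7.9  1.5  6.6] T [0.66 0.42 0.62] w 0.01 q [-0.55 -0.12  2.09  0.39  0.75 -2.35]
pin_head [(0.86, [0.5741, -0.1416, 0.0157])]
handle_end [(0.79, [0.4872, -0.1416, 0.0408]), (0.67, [0.7514, 0.1659, -0.0029])]
pin [(0.85, [0.5715, -0.0686, 0.0176]), (0.21, [0.3476, 0.1884, -0.0008])]
pin_nose [(0.61, [0.5719, -0.0048, 0.0171])]
[[ 0.509 -0.137  0.052]
 [ 0.514 -0.144  0.044]
 [ 0.518 -0.144  0.042]
 [ 0.52  -0.134  0.044]
 [ 0.524 -0.134  0.047]
 [ 0.528 -0.135  0.048]
 [ 0.532 -0.137  0.038]
 [ 0.536 -0.137  0.04 ]
 [ 0.543 -0.14   0.036]
 [ 0.549 -0.138  0.03 ]
 [ 0.554 -0.136  0.03 ]
 [ 0.558 -0.137  0.031]
 [ 0.563 -0.136  0.029]
 [ 0.569 -0.134  0.029]
 [ 0.575 -0.137  0.029]]
```

{"api": "carry_out", "payload": {"deltas": "-2.7 0 -1.5 0 0 0 0.85; -3 0 -2.5 0 0 0 0.75; -3 0 -2.5 0 0 0 0.65; -3 0 -2.5 0 0 0 0.6; -3 0 -2.5 0 0 0 0.6; -3 0 -2.5 0 0 0 0.6; -3 0 -2.5 0 0 0 0.6; -3 0 -2.5 0 0 0 0.6"}}

```text
time: 22.22
tool_pos: [0.519, -0.1415, 0.0087]
ee_rot: [3.141, 0.524, 3.142]
wrist_force: [0.6, -0.6, 0.6]
width: 0.0379
```

```bash
python3 - <<'E'
from h import *
p,q=load();save(p+q.apply([-.003,0,-.0025]),q);st()
w=shot('scene','sc11.png')
for t in['pin_head','handle_end','pin','pin_nose']:
    print(t,[(round(r['p'],2),c2w(w,r['at']).round(4).tolist()) for r in robot.place_of(w,t)[:2]])
# retract along tool -z 100 mm, meanwhile open
p,q=load();rows([(p+q.apply([0,0,-d/1000]),q,.4) for d in (8,20,40,65,90,115,140,140)])
E
```

```text
t 22.22 p [ 0.519  -0.1415  0.0087] dp mm [ 0.2  0.5 -0.7] rot err [-0.   -0.    0.01] F [ 0.6 -0.6  0.6] T [ 0.04  0.18 -0.03] w 0.0379 q [-0.54 -0.12  2.09  0.39  0.75 -2.34]
pin_head []
handle_end [(0.71, [0.4752, -0.1423, 0.0158])]
pin [(0.74, [0.5672, -0.0696, 0.0173])]
pin_nose [(0.81, [0.5723, 0.0, 0.0171]), (0.52, [0.5186, 0.1475, 0.1184])]
-0 0 -8 0 0 0 0.4; 0 -0 -20 0 0 0 0.4; 0 0 -40 0 0 0 0.4; 0 -0 -65 0 0 0 0.4; -0 -0 -90 0 0 0 0.4; -0 0 -115 0 0 0 0.4; -0 -0 -140 0 0 0 0.4; -0 -0 -140 0 0 0 0.4
```

{"api": "carry_out", "payload": {"deltas": "0 0 -8 0 0 0 0.4; 0 0 -20 0 0 0 0.4; 0 0 -40 0 0 0 0.4; 0 0 -65 0 0 0 0.4; 0 0 -90 0 0 0 0.4; 0 0 -115 0 0 0 0.4; 0 0 -140 0 0 0 0.4; 0 0 -140 0 0 0 0.4"}}

```text
time: 23.13
tool_pos: [0.4499, -0.1433, 0.1363]
ee_rot: [-3.134, 0.532, -3.139]
wrist_force: [1.1, -0.2, 1.1]
width: 0.0566
```

```bash
python3 - <<'E'
from h import *
commit();st()
w=shot('scene','sc12.png');s=shot('side','si12.png')
for t in['pin_head','handle_end','pin','pin_nose','gauge','gauge_vee','gauge_stop']:
  for x in (w,s):
    print(t,[(round(r['p'],2),c2w(x,r['at']).round(4).tolist()) for r in robot.place_of(x,t)[:2]])
for n,x in(('sc',w),('si',s)):
    W=cloud(x)
    m=(W[...,0]>.4)&(W[...,0]<.7)&(W[...,1]<.05)&(W[...,1]>-.2)&(W[...,2]<.04)&(W[...,2]>.014)
    P=W[m];np.save('pics/P%s.npy'%n,P)
    sh=P[(P[:,0]>.545)&(P[:,0]<.60)&(P[:,1]>-.12)]
    b=np.polyfit(sh[:,1],sh[:,0],1);print(n,len(P),len(sh),'x=%.4f%+.4f*y'%(b[1],b[0]),sh[:,1].min(),sh[:,1].max(),sh[:,2].max(),'handle y',np.percentile(P[P[:,0]<.54][:,1],[5,50,95]))
a=cv2.resize(s['pixels'][130:270,180:380,::-1],None,fx=3.5,fy=3.5,interpolation=3)
cv2.imwrite('pics/si12c.png',a)
E
```

```text
t 23.13 p [ 0.4499 -0.1433  0.1363] dp mm [ 1.2 -1.3  5.7] rot err [ 0.35 -0.47 -0.12] F [ 1.1 -0.2  1.1] T [-0.03  0.21  0.03] w 0.0566 q [-0.66 -0.45  2.06  0.35  1.12 -2.32]
pin_head [(0.69, [0.5724, -0.1413, 0.0141])]
pin_head [(0.92, [0.5742, -0.1484, 0.0117])]
handle_end [(0.62, [0.4762, -0.1409, 0.0119])]
handle_end [(0.69, [0.476, -0.1441, 0.0123])]
pin [(0.67, [0.5688, -0.0681, 0.0137]), (0.36, [0.5725, -0.1428, 0.0158])]
pin [(0.91, [0.5721, -0.0712, 0.0125])]
pin_nose [(0.81, [0.57, -0.0013, 0.0174])]
pin_nose [(0.73, [0.3523, 0.1827, -0.003])]
gauge [(0.71, [0.566, -0.0705, 0.0145]), (0.7, [0.5173, -0.3501, -0.0005])]
gauge [(0.96, [0.524, -0.3492, -0.0031])]
gauge_vee [(0.93, [0.5007, -0.3553, 0.0631]), (0.6, [0.428, -0.3758, 0.0596])]
gauge_vee [(0.77, [0.5014, -0.359, 0.0627])]
gauge_stop [(0.98, [0.4277, -0.3773, 0.0622])]
gauge_stop [(0.96, [0.4324, -0.3822, 0.0602])]
sc 275 154 x=0.5707-0.0154*y -0.11805486410845976 0.000481673966530317 0.032153021053767945 handle y [-0.14415592 -0.13697008 -0.13196478]
si 271 86 x=0.5635-0.0293*y -0.11975140027138982 -0.043656751882815086 0.02682566907499393 handle y [-0.14928325 -0.14638546 -0.13965295]
```

View pics/si12c.png

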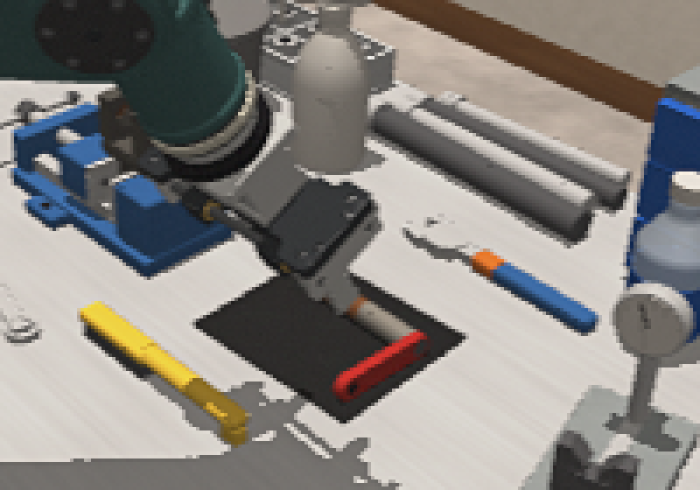

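```bash
cat > traj.py <<'E'
from h import *
T=(np.array([.5715,-.0745,.11]),ori(0,np.pi/2+.02))
E
python3 - <<'E'
from traj import *
c=load();L=lerp(c,T,14);print(np.degrees((c[1].inv()*T[1]).magnitude()))
rows([(a,q,.2) for a,q in L[:8]])
E
```

```text
92.78705087149994
-6.9 4.8 5.7 0.029 0.03 0.108 0.2; -13.7 9.6 11.3 0.058 0.059 0.216 0.2; -20.6 14.5 17 0.087 0.089 0.324 0.2; -27.4 19.3 22.7 0.116 0.118 0.432 0.2; -34.3 24.1 28.3 0.145 0.148 0.54 0.2; -41.1 28.9 34 0.174 0.177 0.648 0.2; -48 33.7 39.6 0.203 0.207 0.756 0.2; -54.9 38.6 45.3 0.232 0.236 0.864 0.2
```

{"api": "carry_out", "payload": {"deltas": "-6.9 4.8 5.7 0.029 0.03 0.108 0.2; -13.7 9.6 11.3 0.058 0.059 0.216 0.2; -20.6 14.5 17 0.087 0.089 0.324 0.2; -27.4 19.3 22.7 0.116 0.118 0.432 0.2; -34.3 24.1 28.3 0.145 0.148 0.54 0.2; -41.1 28.9 34 0.174 0.177 0.648 0.2; -48 33.7 39.6 0.203 0.207 0.756 0.2; -54.9 38.6 45.3 0.232 0.236 0.864 0.2"}}

```text
time: 24.6
tool_pos: [0.5199, -0.1022, 0.1184]
ee_rot: [3.034, 0.218, 2.226]
wrist_force: [0.6, -0.8, -0.0]
width: 0.075
```

```bash
python3 - <<'E'
from traj import *
commit();st();c=load();L=lerp(c,T,6)
rows([(a,q,.2) for a,q in L]+[(*T,.2)]*2)
E
```

```text
t 24.6 p [ 0.5199 -0.1022  0.1184] dp mm [ 0.9  1.2 -0.4] rot err [0.06 0.05 0.28] F [ 0.6 -0.8 -0. ] T [0.01 0.08 0.01] w 0.075 q [-0.27 -0.1   1.75 -0.05  1.25 -0.93]
-1.2 9.6 2.8 0.029 0.03 0.108 0.2; -2.4 19.3 5.7 0.058 0.059 0.216 0.2; -3.6 28.9 8.5 0.087 0.089 0.324 0.2; -4.8 38.5 11.3 0.116 0.118 0.432 0.2; -6 48.1 14.2 0.145 0.148 0.54 0.2; -7.2 57.8 17 0.174 0.178 0.648 0.2; -7.2 57.8 17 0.174 0.178 0.648 0.2; -7.2 57.8 17 0.174 0.178 0.648 0.2
```

{"api": "carry_out", "payload": {"deltas": "-1.2 9.6 2.8 0.029 0.03 0.108 0.2; -2.4 19.3 5.7 0.058 0.059 0.216 0.2; -3.6 28.9 8.5 0.087 0.089 0.324 0.2; -4.8 38.5 11.3 0.116 0.118 0.432 0.2; -6 48.1 14.2 0.145 0.148 0.54 0.2; -7.2 57.8 17 0.174 0.178 0.648 0.2; -7.2 57.8 17 0.174 0.178 0.648 0.2; -7.2 57.8 17 0.174 0.178 0.648 0.2"}}

```text
time: 25.27
tool_pos: [0.572, -0.0742, 0.1087]
ee_rot: [-3.141, -0.0, 1.593]
wrist_force: [0.4, -0.4, 0.0]
width: 0.0754
```

```bash
python3 - <<'E'
from traj import *
commit();st()
w=shot('wrist','w13.png');print(c2w(w,[0,0,0]))
for t in['pin_head','handle_end','pin','pin_nose','gauge_vee','gauge_stop','gauge']:
    print(t,[(round(r['p'],2),c2w(w,r['at']).round(4).tolist()) for r in robot.place_of(w,t)[:2]])
E
```

```text
t 25.27 p [ 0.572  -0.0742  0.1087] dp mm [ 0.5  0.2 -1.3] rot err [ 0.05 -0.01 -0.13] F [ 0.4 -0.4  0. ] T [-0.11  0.07 -0.03] w 0.0754 q [-0.23  0.19  1.45 -0.    1.5  -0.25]
[ 0.57065181 -0.00370343  0.28871257]
pin_head [(0.87, [0.5683, -0.1503, 0.0148])]
handle_end []
pin [(0.77, [0.5759, -0.0686, 0.0178])]
pin_nose [(0.72, [0.5674, -0.0027, 0.0165]), (0.33, [0.7215, -0.1161, 0.0029])]
gauge_vee []
gauge_stop []
gauge []
```

View pics/w13.png

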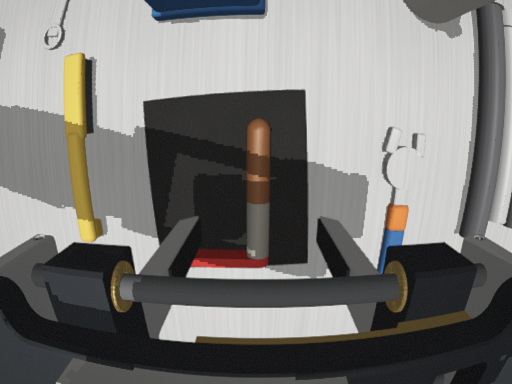

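```bash
python3 - <<'E'
from traj import *
c=load();b=(np.array([.571,-.0745,.009]),T[1]);L=lerp(c,b,5)
rows([(a,q,.6) for a,q in L]+[(*b,.7),(*b,.85),(*b,1)])
E
```

```text
-0 -0.1 20.2 -0 -0 0 0.6; -0 -0.2 40.4 -0 -0 0 0.6; -0 -0.3 60.6 -0 -0 0 0.6; -0 -0.4 80.8 -0 -0 0 0.6; -0 -0.5 101 -0 -0 0 0.6; -0 -0.5 101 -0 -0 0 0.7; -0 -0.5 101 -0 -0 0 0.85; -0 -0.5 101 -0 -0 0 1
```

{"api": "carry_out", "payload": {"deltas": "0 -0.1 20.2 0 0 0 0.6; 0 -0.2 40.4 0 0 0 0.6; 0 -0.3 60.6 0 0 0 0.6; 0 -0.4 80.8 0 0 0 0.6; 0 -0.5 101 0 0 0 0.6; 0 -0.5 101 0 0 0 0.7; 0 -0.5 101 0 0 0 0.85; 0 -0.5 101 0 0 0 1"}}

```text
time: 26.33
tool_pos: [0.5715, -0.074, 0.0092]
ee_rot: [3.141, -0.0, 1.591]
wrist_force: [-0.5, -0.6, 0.3]
width: 0.0254
```

```bash
python3 - <<'E'
from traj import *
commit();st()
E
```

```text
t 26.33 p [ 0.5715 -0.074   0.0092] dp mm [0.5 0.4 0.3] rot err [-0.05 -0.01 -0.01] F [-0.5 -0.6  0.3] T [-0.03  0.03 -0.03] w 0.0254 q [-0.23  0.26  1.57  0.    1.31 -0.25]
```

{"api": "carry_out", "payload": {"deltas": "0 0 0 0 0 0 1; 0 0 0 0 0 0 1; 0 0 0 0 0 0 1; 0 0 0 0 0 0 1; 0 0 0 0 0 0 1; 0 0 0 0 0 0 1; 0 0 0 0 0 0 1; 0 0 0 0 0 0 1"}}

```text
time: 27.0
tool_pos: [0.5716, -0.0741, 0.0094]
ee_rot: [3.141, 0.0, 1.591]
wrist_force: [-2.3, 0.3, 6.2]
width: 0.0213
```

```bash
python3 - <<'E'
from traj import *
st()
c=load();print(c[0]);b=(c[0]+[0,0,.12],c[1]);L=lerp(c,b,8)
rows([(a,q,1) for a,q in L])
E
```

```text
t 27.0 p [ 0.5716 -0.0741  0.0094] dp mm [0.6 0.3 0.4] rot err [-0.05 -0.02  0.  ] F [-2.3  0.3  6.2] T [-0.05  0.54 -0.09] w 0.0213 q [-0.23  0.26  1.57  0.    1.31 -0.25]
[ 0.57098959 -0.07445435  0.00899349]
0 -0 -15 0 0 0 1; 0 -0 -30 0 0 0 1; 0 -0 -45 0 0 0 1; 0 -0 -60 0 0 0 1; 0 -0 -75 0 0 0 1; 0 -0 -90 0 0 0 1; 0 -0 -105 0 0 0 1; 0 -0 -120 0 0 0 1
```

{"api": "carry_out", "payload": {"deltas": "0 0 -5 0 0 0 1; 0 0 -12 0 0 0 1; 0 0 -24 0 0 0 1; 0 0 -40 0 0 0 1; 0 0 -57 0 0 0 1; 0 0 -75 0 0 0 1; 0 0 -93 0 0 0 1; 0 0 -110 0 0 0 1"}}

```text
time: 27.67
tool_pos: [0.5711, -0.0738, 0.1195]
ee_rot: [-3.141, -0.001, 1.591]
wrist_force: [-0.3, 0.3, -5.1]
width: 0.0213
```

```bash
python3 - <<'E'
from traj import *
p,q=load();save(p+[0,0,.110],q);st()
w=shot('scene','sc14.png');s=shot('side','si14.png')
for t in['pin_head','handle_end','pin','pin_nose','gauge_stop','gauge_vee']:
  for x in (w,s):
    print(t,[(round(r['p'],2),c2w(x,r['at']).round(4).tolist()) for r in robot.place_of(x,t)[:2]])
cv2.imwrite('pics/si14c.png',cv2.resize(s['pixels'][130:330,200:400,::-1],None,fx=3,fy=3,interpolation=3))
E
```

```text
t 27.67 p [ 0.5711 -0.0738  0.1195] dp mm [0.1 0.6 0.5] rot err [ 0.01  0.02 -0.01] F [-0.3  0.3 -5.1] T [ 0.1  -0.07 -0.03] w 0.0213 q [-0.23  0.18  1.44  0.    1.52 -0.25]
pin_head [(0.48, [0.5707, -0.145, 0.1243])]
pin_head [(0.77, [0.578, -0.1435, 0.1255]), (0.35, [0.542, -0.0716, -0.0022])]
handle_end [(0.75, [0.4763, -0.1382, 0.1235])]
handle_end []
pin [(0.73, [0.5187, -0.348, -0.0032]), (0.54, [0.5683, -0.0681, 0.1234])]
pin [(0.71, [0.5781, -0.0704, 0.1297])]
pin_nose [(0.69, [0.5159, 0.1993, 0.1195]), (0.45, [0.5701, -0.0008, 0.131])]
pin_nose [(0.78, [0.5708, -0.0037, 0.1266])]
gauge_stop [(0.78, [0.4265, -0.3784, 0.0655])]
gauge_stop [(0.65, [0.4329, -0.3825, 0.0629])]
gauge_vee [(0.92, [0.5007, -0.3552, 0.0615]), (0.5, [0.5691, -0.002, 0.1292])]
gauge_vee [(0.75, [0.5026, -0.3594, 0.0644]), (0.74, [0.7505, -0.2592, -0.0011])]
```

View pics/si14c.png

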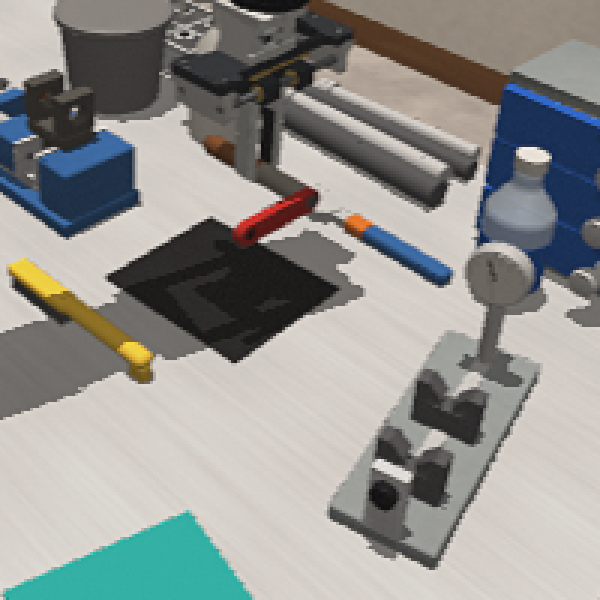

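```bash
cat > traj2.py <<'E'
from h import *
T=(np.array([.502,-.3567,.1195]),ori(0,.275))
E
python3 - <<'E'
from traj2 import *
c=load();L=lerp(c,T,13)
rows([(a,q,1) for a,q in L[:8]])
E
```

```text
-21.6 -5.7 -0 -0 0 0.101 1; -43.2 -11.5 -0.1 -0 0 0.202 1; -64.8 -17.2 -0.1 -0 0 0.304 1; -86.4 -23 -0.2 -0 0 0.405 1; -108 -28.7 -0.2 -0 0 0.506 1; -129.6 -34.5 -0.2 -0 0 0.607 1; -151.2 -40.2 -0.3 -0 0 0.709 1; -172.8 -46 -0.3 -0 0 0.81 1
```

{"api": "carry_out", "payload": {"deltas": "-21.6 -5.7 0 0 0 0.101 1; -43.2 -11.5 -0.1 0 0 0.202 1; -64.8 -17.2 -0.1 0 0 0.304 1; -86.4 -23 -0.2 0 0 0.405 1; -108 -28.7 -0.2 0 0 0.506 1; -129.6 -34.5 -0.2 0 0 0.607 1; -151.2 -40.2 -0.3 0 0 0.709 1; -172.8 -46 -0.3 0 0 0.81 1"}}

```text
time: 29.03
tool_pos: [0.5285, -0.2488, 0.1188]
ee_rot: [3.142, -0.0, 0.776]
wrist_force: [0.6, -0.4, -5.7]
width: 0.0212
```

```bash
python3 - <<'E'
from traj2 import *
commit();st();c=load();L=lerp(c,T,5)
rows([(a,q,1) for a,q in L]+[(*T,1)]*3)
E
```

```text
t 29.03 p [ 0.5285 -0.2488  0.1188] dp mm [ 0.  -0.7 -0.4] rot err [-0.02  0.01  0.29] F [ 0.6 -0.4 -5.7] T [-0.04  0.    0.03] w 0.0212 q [-0.54  0.19  1.42  0.    1.52  0.26]
-19 11.7 -0 -0 0 0.101 1; -38.1 23.4 -0.1 -0 0 0.202 1; -57.1 35.1 -0.1 -0 0 0.304 1; -76.2 46.8 -0.2 -0 0 0.405 1; -95.2 58.5 -0.2 -0 0 0.506 1; -95.2 58.5 -0.2 -0 0 0.506 1; -95.2 58.5 -0.2 -0 0 0.506 1; -95.2 58.5 -0.2 -0 0 0.506 1
```

{"api": "carry_out", "payload": {"deltas": "-19 11.7 0 0 0 0.101 1; -38.1 23.4 -0.1 0 0 0.202 1; -57.1 35.1 -0.1 0 0 0.304 1; -76.2 46.8 -0.2 0 0 0.405 1; -95.2 58.5 -0.2 0 0 0.506 1; -95.2 58.5 -0.2 0 0 0.506 1; -95.2 58.5 -0.2 0 0 0.506 1; -95.2 58.5 -0.2 0 0 0.506 1"}}

```text
time: 29.7
tool_pos: [0.5024, -0.3559, 0.1187]
ee_rot: [-3.14, -0.0, 0.276]
wrist_force: [0.9, 0.2, -4.4]
width: 0.0214
```

```bash
python3 - <<'E'
from traj2 import *
commit();st()
w=shot('wrist','w15.png');s=shot('side','si15.png');c=shot('scene','sc15.png')
print('wc',c2w(w,[0,0,0]))
u=np.array([np.cos(.275),np.sin(.275)]);n=np.array([-u[1],u[0]])
p,_=pose()
for t in['pin_head','handle_end','pin','pin_nose','gauge_stop','gauge_vee','gauge']:
  for nm,x in (('w',w),('s',s),('c',c)):
    for r in robot.place_of(x,t)[:1]:
      a=c2w(x,r['at']);d=a[:2]-p[:2]
      print(t,nm,round(r['p'],2),a.round(4),'rel tcp along %.1f across %.1f'%(1000*d@u,1000*d@n))
cv2.imwrite('pics/si15c.png',cv2.resize(s['pixels'][200:330,290:410,::-1],None,fx=4.5,fy=4.5,interpolation=3))
E
```

```text
t 29.7 p [ 0.5024 -0.3559  0.1187] dp mm [ 0.3  0.8 -0.7] rot err [ 0.05  0.02 -0.04] F [ 0.9  0.2 -4.4] T [-0.05 -0.01 -0.03] w 0.0214 q [-0.71  0.26  1.34  0.    1.54  0.59]
wc [ 0.56833257 -0.33541787  0.29873236]
pin_head w 0.67 [ 0.4322 -0.3748  0.1225] rel tcp along -73.2 across 0.4
pin_head s 0.59 [ 0.4334 -0.3747  0.121 ] rel tcp along -72.0 across 0.2
pin_head c 0.79 [ 0.4348 -0.37    0.126 ] rel tcp along -69.4 across 4.3
handle_end s 0.64 [ 0.4154 -0.2847  0.1207] rel tcp along -64.9 across 91.6
pin w 0.78 [ 0.5095 -0.3515  0.1263] rel tcp along 7.5 across 1.8
pin s 0.57 [ 0.5131 -0.3572  0.1229] rel tcp along 9.4 across -4.7
pin c 0.75 [ 0.5019 -0.3509  0.1243] rel tcp along 0.4 across 4.4
pin_nose w 0.83 [ 0.5722 -0.3369  0.1284] rel tcp along 71.9 across -1.2
pin_nose s 0.98 [ 0.569  -0.3389  0.1246] rel tcp along 68.3 across -2.2
pin_nose c 0.58 [ 0.5723 -0.3361  0.1292] rel tcp along 72.2 across -0.5
gauge_stop s 0.73 [ 0.4298 -0.3815  0.0613] rel tcp along -77.3 across -5.4
gauge_stop c 0.66 [ 0.4296 -0.3792  0.0634] rel tcp along -76.8 across -3.2
gauge_vee s 0.63 [ 0.5019 -0.3605  0.0636] rel tcp along -2.2 across -4.9
gauge_vee c 0.69 [ 0.5411 -0.0664 -0.0017] rel tcp along 115.4 across 267.6
gauge s 0.59 [ 0.5227 -0.3498  0.0008] rel tcp along 20.7 across -0.2
gauge c 0.82 [ 5.199e-01 -3.508e-01 -4.000e-04] rel tcp along 17.8 across -0.4
```

View pics/w15.png

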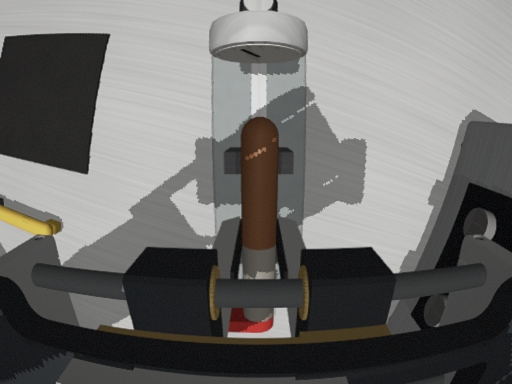

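View pics/si15c.png

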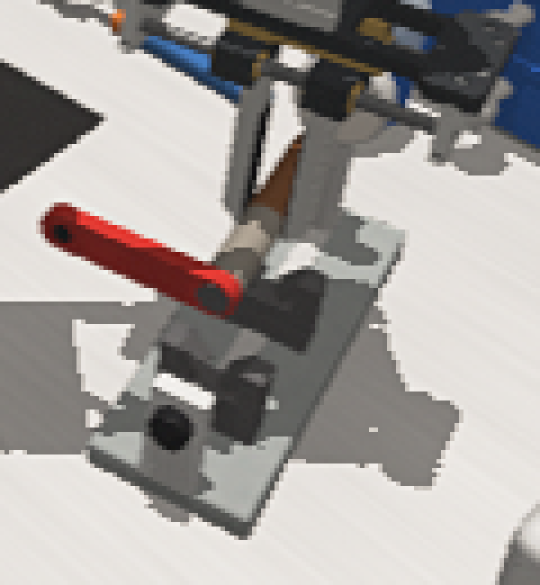

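```bash
python3 - <<'E'
from traj2 import *
w=shot('wrist','w16.png')   # same pose
K=w['camera_matrix'];Rm=R.from_rotvec(np.array(w['rvec']).ravel()).as_matrix();C=c2w(w,[0,0,0])
def ray(u,v,z):
    x=(u-K[0,2])/K[0,0];y=(v-K[1,2])/K[1,1];r=np.hypot(x,y);d=np.array([np.sin(r)*x/max(r,1e-9),np.sin(r)*y/max(r,1e-9),np.cos(r)]);d=Rm.T@d
    return C+d*(z-C[2])/d[2]
u=np.array([np.cos(.275),np.sin(.275)]);n=np.array([-u[1],u[0]]);p,_=pose()
def rel(a):d=a[:2]-p[:2];return (1000*d@u).round(1),(1000*d@n).round(1)
im=w['pixels'].astype(int);
for v,z in((90,.016),(110,.016),(155,.062),(160,.062),(205,.016),(215,.016)):
    g=im[v].sum(1);print(v,[int(x) for x in g[195:320:1]]) if v in(160,) else 0
for (a,b,v,z,nm) in((224,293,160,.062,'front vee'),(242,278,160,.124,'pin@160'),(243,276,230,.124,'pin@230'),(212,305,100,.016,'base@100'),(212,305,200,.016,'base@200')):
    A,B=rel(ray(a,v,z)),rel(ray(b,v,z));print(nm,A,B,'mid across',(A[1]+B[1])/2,'width',A[1]-B[1])
print(rel(ray(260,117,.124)))
for t in['pin','pin_nose','gauge','gauge_vee']:
    for r in robot.place_of(w,t)[:1]: print(t,r['p'],rel(c2w(w,r['at'])))
cv2.imwrite('pics/w16c.png',cv2.resize(w['pixels'][60:340,180:340,::-1],None,fx=3,fy=2.1,interpolation=3))
E
```

```text
160 [357, 359, 358, 364, 363, 364, 360, 368, 366, 362, 360, 358, 357, 355, 359, 357, 338, 269, 261, 279, 291, 288, 292, 293, 295, 291, 292, 283, 234, 178, 177, 173, 178, 180, 173, 178, 175, 177, 185, 176, 156, 151, 151, 156, 155, 136, 114, 111, 111, 120, 129, 142, 174, 148, 138, 147, 150, 150, 147, 157, 169, 161, 169, 173, 171, 170, 173, 171, 157, 163, 166, 155, 151, 157, 153, 139, 150, 140, 146, 141, 136, 131, 116, 129, 146, 161, 175, 186, 183, 183, 181, 184, 185, 178, 178, 183, 186, 193, 264, 282, 292, 284, 287, 287, 287, 287, 286, 271, 262, 295, 349, 357, 352, 352, 359, 354, 356, 353, 362, 362, 357, 365, 365, 365, 372]
front vee (np.float64(38.3), np.float64(30.2)) (np.float64(38.3), np.float64(-25.4)) mid across 2.4000000000000004 width 55.599999999999994
pin@160 (np.float64(46.3), np.float64(12.0)) (np.float64(46.3), np.float64(-9.3)) mid across 1.3499999999999996 width 21.3
pin@230 (np.float64(2.2), np.float64(12.0)) (np.float64(2.2), np.float64(-8.7)) mid across 1.6500000000000004 width 20.7
base@100 (np.float64(90.3), np.float64(46.5)) (np.float64(90.2), np.float64(-41.5)) mid across 2.5 width 88.0
base@200 (np.float64(-7.5), np.float64(48.7)) (np.float64(-7.5), np.float64(-43.7)) mid across 2.5 width 92.4
(np.float64(71.7), np.float64(1.4))
pin 0.63 (np.float64(5.2), np.float64(1.9))
pin_nose 0.86 (np.float64(69.2), np.float64(-3.1))
gauge_vee 0.64 (np.float64(-76.0), np.float64(3.2))
```

View pics/w16c.png

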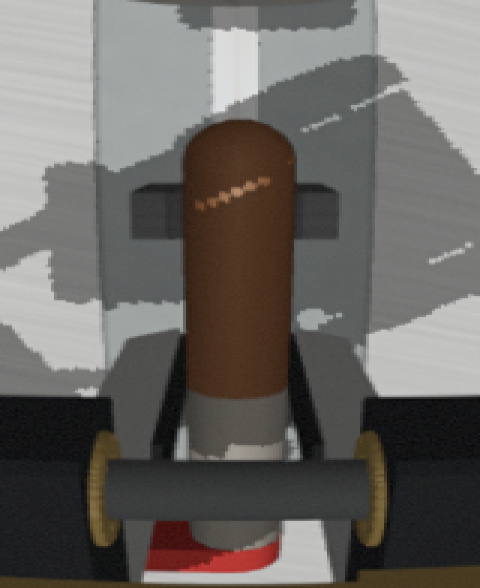

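{"api": "carry_out", "payload": {"deltas": "0 -0.9 8 0 0 0 1; 0 -0.9 18 0 0 0 1; 0 -0.9 28 0 0 0 1; 0 -0.9 38 0 0 0 1; 0 -0.9 47 0 0 0 1; 0 -0.9 54 0 0 0 1; 0 -0.9 57 0 0 0 1; 0 -0.9 57 0 0 0 1"}}

```text
time: 31.82
tool_pos: [0.5014, -0.3548, 0.0603]
ee_rot: [-3.139, 0.002, 0.275]
wrist_force: [-0.1, -0.5, -4.8]
width: 0.0212
```

```bash
python3 - <<'E'
from traj2 import *
p,q=load();save(p+q.apply([0,-.0009,.057]),q);st()
s=shot('side','si17.png');c=shot('scene','sc17.png')
a=cv2.resize(s['pixels'][220:330,300:400,::-1],None,fx=4.5,fy=4.5,interpolation=3);b=cv2.resize(c['pixels'][130:200,160:250,::-1],None,fx=5,fy=5,interpolation=3)
cv2.imwrite('pics/si17c.png',a);cv2.imwrite('pics/sc17c.png',b)
E
```

```text
t 31.82 p [ 0.5014 -0.3548  0.0603] dp mm [-0.4  1.  -2.2] rot err [ 0.13 -0.08  0.  ] F [-0.1 -0.5 -4.8] T [-0.07  0.07 -0.  ] w 0.0212 q [-0.71  0.3   1.41  0.    1.43  0.59]
```

View pics/si17c.png

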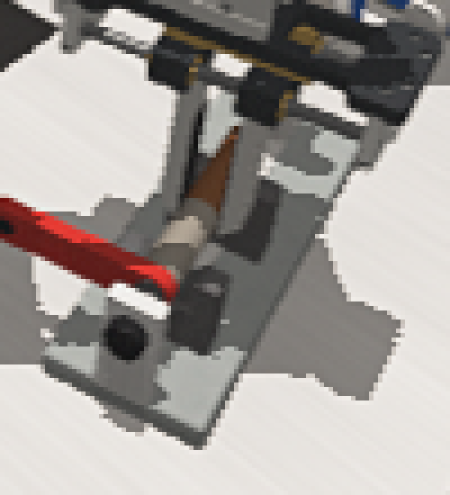

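View pics/sc17c.png

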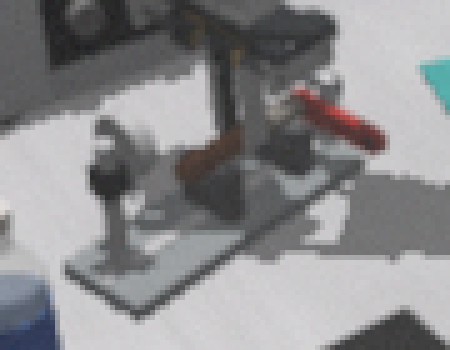

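{"api": "carry_out", "payload": {"deltas": "0 0 1 0 0 0 1; 0 0 2 0 0 0 1; 0 0 3 0 0 0 1; 0 0 4 0 0 0 1; 0 0 5 0 0 0 1; 0 0 5 0 0 0 1; 0 0 5 0 0 0 1; 0 0 5 0 0 0 1"}}

```text
time: 32.58
tool_pos: [0.5022, -0.3556, 0.0572]
ee_rot: [3.141, -0.0, 0.275]
wrist_force: [-1.0, -0.1, -3.7]
width: 0.0212
```

```bash
python3 - <<'E'
from traj2 import *
p,q=load();save(p+q.apply([0,0,.005]),q);st()
E
```

```text
t 32.58 p [ 0.5022 -0.3556  0.0572] dp mm [ 0.4  0.2 -0.2] rot err [-0.04  0.02 -0.  ] F [-1.  -0.1 -3.7] T [-0.17  0.01 -0.01] w 0.0212 q [-0.71  0.3   1.42 -0.    1.42  0.59]
```

{"api": "carry_out", "payload": {"deltas": "0 0 0.8 0 0 0 1; 0 0 1.5 0 0 0 1; -1 0 1.5 0 0 0 1; -2 0 1.5 0 0 0 1; -3 0 1.5 0 0 0 1; -4 0 1.5 0 0 0 1; -5 0 1.5 0 0 0 1; -5 0 1.5 0 0 0 1"}}

```text
time: 33.25
tool_pos: [0.4989, -0.3566, 0.0565]
ee_rot: [3.14, -0.004, 0.276]
wrist_force: [4.3, 2.3, 1.5]
width: 0.0211
```

```bash
python3 - <<'E'
from traj2 import *
p,q=load();save(p+q.apply([-.005,0,.0015]),q);st()
o=robot.get_obs();print('along F',q.inv().apply(o['wrist_force']))
E
```

```text
t 33.25 p [ 0.4989 -0.3566  0.0565] dp mm [2.  0.6 0.6] rot err [-0.08  0.22 -0.03] F [4.3 2.3 1.5] T [ 0.26 -0.76  0.02] w 0.0211 q [-0.71  0.3   1.43  0.    1.42  0.58]
along F [ 4.8006735  -1.05464814 -1.48426149]
```

{"api": "carry_out", "payload": {"deltas": "-1 0 0 0 0 0 1; -2 0 0 0 0 0 1; -3 0 0 0 0 0 1; -3 0 0 0 0 0 1; -3 0 0 0 0 0 1; -3 0 0 0 0 0 1; -3 0 0 0 0 0 1; -3 0 0 0 0 0 1"}}

```text
time: 33.92
tool_pos: [0.4981, -0.3569, 0.0566]
ee_rot: [3.14, -0.008, 0.276]
wrist_force: [9.4, 1.9, -1.1]
width: 0.021
```

```bash
python3 - <<'E'
from traj2 import *
p,q=load();save(p+q.apply([-.003,0,0]),q);st()
o=robot.get_obs();print('along F',q.inv().apply(o['wrist_force']))
s=shot('side','si18.png');c=shot('scene','sc18.png')
for t in['pin_head','pin_nose','pin','gauge_stop','gauge_vee']:
  for x in(s,c):
    for r in robot.place_of(x,t)[:1]: print(t,round(r['p'],2),c2w(x,r['at']).round(4))
a=cv2.resize(s['pixels'][220:330,300:400,::-1],None,fx=4.5,fy=4.5,interpolation=3)
b=cv2.resize(c['pixels'][130:200,160:250,::-1],None,fx=6,fy=6,interpolation=3)
cv2.imwrite('pics/si18c.png',a);cv2.imwrite('pics/sc18c.png',b)
E
```

```text
t 33.92 p [ 0.4981 -0.3569  0.0566] dp mm [4.  1.1 0.6] rot err [-0.13  0.45 -0.06] F [ 9.4  1.9 -1.1] T [ 0.42 -1.58  0.05] w 0.021 q [-0.72  0.29  1.43  0.01  1.41  0.58]
along F [9.56265648 0.69911908 1.1406584 ]
pin_head 0.59 [ 0.4294 -0.376   0.0566]
pin_head 0.76 [ 0.4258 -0.3724  0.0646]
pin_nose 0.95 [ 0.5661 -0.3436  0.0594]
pin_nose 0.6 [ 0.5676 -0.3366  0.0624]
pin 0.92 [ 0.5058 -0.3569  0.0599]
pin 0.57 [ 0.4973 -0.3532  0.0645]
gauge_stop 0.86 [ 0.4321 -0.382   0.062 ]
gauge_stop 0.86 [ 0.4269 -0.3767  0.0634]
gauge_vee 0.6 [ 0.5035 -0.3581  0.0605]
gauge_vee 0.6 [ 0.4993 -0.3559  0.0614]
```

View pics/si18c.png

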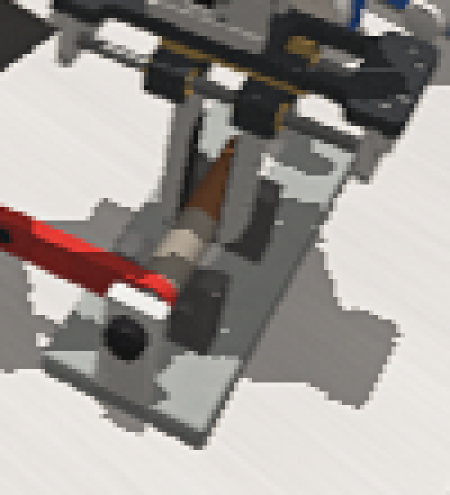

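View pics/sc18c.png

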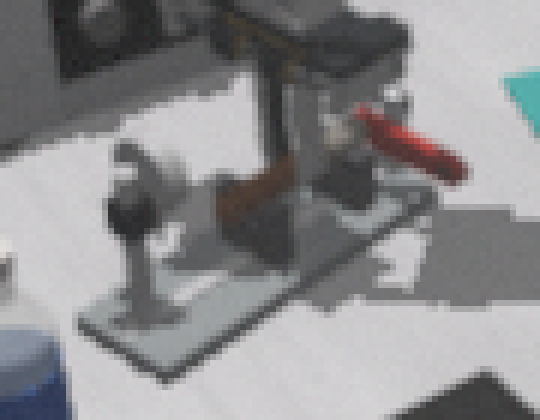

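{"api": "carry_out", "payload": {"deltas": "1 0 0 0 0 0 1; 2 0 0 0 0 0 1; 2 0 0 0 0 0 1; 2 0 0 0 0 0 0.85; 2 0 0 0 0 0 0.7; 2 0 0 0 0 0 0.6; 2 0 0 0 0 0 0.6; 2 0 0 0 0 0 0.6"}}

```text
time: 35.18
tool_pos: [0.4953, -0.3572, 0.055]
ee_rot: [-3.141, 0.002, 0.274]
wrist_force: [-0.2, -0.8, 0.9]
width: 0.0375
```

```bash
python3 - <<'E'
from traj2 import *
p,q=load();save(p+q.apply([.002,0,0]),q);st()
s=shot('side','si19.png');c=shot('scene','sc19.png')
for t in['pin_head','pin_nose','pin','handle_end','gauge_stop','gauge_vee']:
  for x in(s,c):
    for r in robot.place_of(x,t)[:1]: print(t,round(r['p'],2),c2w(x,r['at']).round(4))
a=cv2.resize(s['pixels'][220:330,300:400,::-1],None,fx=4.5,fy=4.5,interpolation=3)
cv2.imwrite('pics/si19c.png',a)
E
```

```text
t 35.18 p [ 0.4953 -0.3572  0.055 ] dp mm [-0.7  0.2 -1. ] rot err [ 0.04 -0.09  0.03] F [-0.2 -0.8  0.9] T [-0.05  0.13 -0.06] w 0.0375 q [-0.72  0.29  1.43 -0.    1.42  0.58]
pin_head 0.73 [ 0.5047 -0.3554  0.0601]
pin_head 0.79 [ 0.4278 -0.3714  0.065 ]
pin_nose 0.81 [ 0.5662 -0.3411  0.058 ]
pin_nose 0.54 [ 0.5673 -0.3377  0.0651]
pin 0.88 [ 0.505  -0.3534  0.0593]
pin 0.6 [ 0.4994 -0.3537  0.0615]
handle_end 0.6 [ 0.4111 -0.3026  0.0051]
handle_end 0.56 [ 0.4287 -0.3715  0.0637]
gauge_stop 0.69 [ 0.4355 -0.3822  0.0609]
gauge_stop 0.56 [ 0.4254 -0.3755  0.0631]
gauge_vee 0.71 [ 0.5056 -0.3596  0.0651]
gauge_vee 0.59 [ 0.5008 -0.3544  0.0618]
```

View pics/si19c.png

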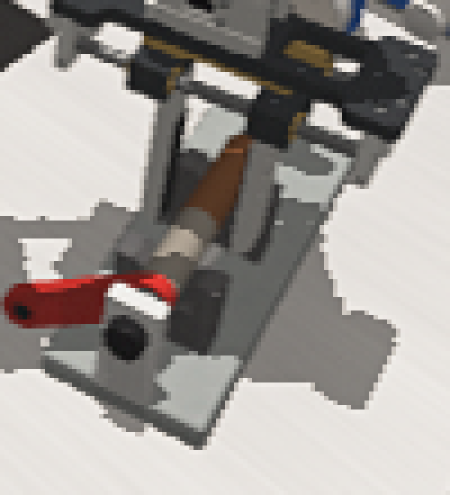

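The handle has settled on the base edge. I'll grip the shank again and press it to the stop once more, in case it rebounded.

{"api": "carry_out", "payload": {"deltas": "0 0 0 0 0 0 1; 0 0 0 0 0 0 1; 0 0 0 0 0 0 1; 0 0 0 0 0 0 1; 0 0 0 0 0 0 1; 0 0 0 0 0 0 1; 0 0 0 0 0 0 1; 0 0 0 0 0 0 1"}}

```text
time: 36.55
tool_pos: [0.4964, -0.3572, 0.0554]
ee_rot: [3.142, 0.0, 0.275]
wrist_force: [1.2, -1.9, -1.4]
width: 0.0211
```

```bash
python3 - <<'E'
from traj2 import *
st()
E
```

```text
t 36.55 p [ 0.4964 -0.3572  0.0554] dp mm [ 0.3  0.3 -0.6] rot err [-0.02  0.01  0.  ] F [ 1.2 -1.9 -1.4] T [-0.2   0.04  0.05] w 0.0211 q [-0.72  0.29  1.43 -0.    1.42  0.58]
```

{"api": "carry_out", "payload": {"deltas": "-1 0 0 0 0 0 1; -2 0 0 0 0 0 1; -3 0 0 0 0 0 1; -4 0 0 0 0 0 1; -4 0 0 0 0 0 1; -4 0 0 0 0 0 1; -4 0 0 0 0 0 1; -4 0 0 0 0 0 1"}}

```text
time: 37.22
tool_pos: [0.4958, -0.3571, 0.0559]
ee_rot: [3.141, -0.007, 0.276]
wrist_force: [8.8, 1.8, -3.0]
width: 0.0211
```

```bash
python3 - <<'E'
from traj2 import *
p,q=load();save(p+q.apply([-.004,0,0]),q);st()
E
```

```text
t 37.22 p [ 0.4958 -0.3571  0.0559] dp mm [ 3.7  1.4 -0.1] rot err [-0.06  0.42 -0.06] F [ 8.8  1.8 -3. ] T [ 0.25 -1.52 -0.01] w 0.0211 q [-0.72  0.29  1.44  0.01  1.41  0.57]
```

{"api": "carry_out", "payload": {"deltas": "1.5 0 0 0 0 0 1; 3 0 0 0 0 0 1; 3 0 0 0 0 0 1; 3 0 0 0 0 0 0.85; 3 0 0 0 0 0 0.7; 3 0 0 0 0 0 0.55; 3 0 0 0 0 0 0.45; 3 0 0 0 0 0 0.45"}}

```text
time: 37.88
tool_pos: [0.4945, -0.3574, 0.0553]
ee_rot: [-3.141, 0.001, 0.275]
wrist_force: [-0.0, -0.1, -0.3]
width: 0.0442
```

```bash
python3 - <<'E'
from traj2 import *
p,q=load();save(p+q.apply([.003,0,0]),q);st()
E
```

```text
t 37.88 p [ 0.4945 -0.3574  0.0553] dp mm [-0.5  0.4 -0.7] rot err [ 0.04 -0.07  0.02] F [-0.  -0.1 -0.3] T [-0.03  0.14  0.01] w 0.0442 q [-0.72  0.29  1.43 -0.    1.42  0.58]
```

{"api": "carry_out", "payload": {"deltas": "0 0 -4 0 0 0 0.4; 0 0 -14 0 0 0 0.4; 0 0 -30 0 0 0 0.4; 0 0 -50 0 0 0 0.4; 0 0 -75 0 0 0 0.4; 0 0 -105 0 0 0 0.4; 0 0 -140 0 0 0 0.4; 0 0 -140 0 0 0 0.4"}}

```text
time: 38.55
tool_pos: [0.498, -0.3597, 0.2058]
ee_rot: [3.128, -0.009, 0.275]
wrist_force: [-0.3, -0.0, 2.4]
width: 0.056
```

```bash
python3 - <<'E'
from traj2 import *
p,q=load();save(p+q.apply([0,0,-.14]),q);st()
s=shot('side','si20.png');c=shot('scene','sc20.png');w=shot('wrist','w20.png')
for t in['pin_head','pin_nose','pin','handle_end','gauge_stop','gauge_vee','vise']:
  for n,x in(('s',s),('c',c),('w',w)):
    for r in robot.place_of(x,t)[:1]: print(t,n,round(r['p'],2),c2w(x,r['at']).round(4))
a=cv2.resize(s['pixels'][220:330,300:400,::-1],None,fx=4.5,fy=4.5,interpolation=3)
cv2.imwrite('pics/si20c.png',a)
E
```

```text
t 38.55 p [ 0.498  -0.3597  0.2058] dp mm [ 2.9 -2.   9.9] rot err [-0.77  0.5   0.  ] F [-0.3 -0.   2.4] T [-0.01  0.09  0.03] w 0.056 q [-0.72  0.22  1.22 -0.    1.69  0.58]
pin_head s 0.83 [ 0.4298 -0.3768  0.0571]
pin_head c 0.81 [ 0.4293 -0.3711  0.0638]
pin_head w 0.95 [ 0.4263 -0.3752  0.0617]
pin_nose s 0.45 [ 0.5429 -0.0717  0.0006]
pin_nose c 0.53 [ 0.5688 -0.3357  0.0631]
pin_nose w 0.68 [ 0.5639 -0.3376  0.065 ]
pin s 0.82 [ 0.5045 -0.3553  0.0616]
pin c 0.57 [ 0.7506 -0.2601 -0.0022]
pin w 0.57 [ 0.5043 -0.3556  0.0639]
handle_end s 0.92 [ 0.4131 -0.3022  0.0023]
handle_end c 0.76 [ 0.4137 -0.2999  0.0044]
gauge_stop s 0.95 [ 0.4305 -0.3825  0.0601]
gauge_stop c 0.93 [ 0.4248 -0.3735  0.0628]
gauge_stop w 0.66 [ 0.4254 -0.3705  0.06  ]
gauge_vee s 0.67 [ 0.5032 -0.3578  0.0627]
gauge_vee c 0.87 [ 0.5    -0.3552  0.0609]
gauge_vee w 0.76 [ 0.5011 -0.3534  0.066 ]
vise s 0.64 [0.5136 0.1689 0.0045]
vise c 0.9 [0.5162 0.1762 0.0026]
vise w 0.45 [ 0.564  -0.3381  0.0641]
```

View pics/si20c.png

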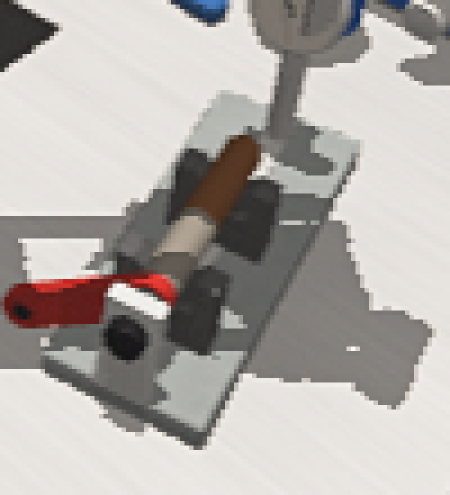

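View pics/sc20.png

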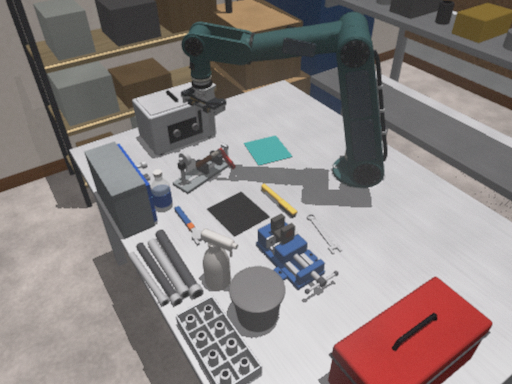

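View pics/w20.png

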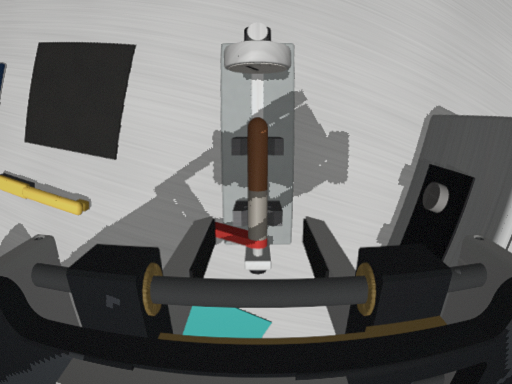

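```bash
python3 - <<'E'
from h import *
print(robot.close_job())
E
```

```text
the job is handed in; nothing more can be done
None
```

The pin is out of the clevis and lying in the gauge's two vee blocks with its head against the end stop. I handed the job in at about 38.7 s of the 72 s allowed.

**Freeing the pin:** I swung the handle about 30–40° to each side, repeatedly, drawing the pin a few millimetres per swing. The rust let go at about 22 mm of travel with the nose still in the far lug, and I then drew it clear.

**Laying it on the mat:** I set the shank on the black mat and opened the fingers with the handle still about 15° up, so its free end dropped the last 20–30 mm. It came to rest flat, with the shank axis about 15 mm above the bench and the handle end at the same height.

**Setting it in the gauge:** I took the pin by the shank, lowered it into the vees and pressed it against the stop. When released, the handle swung down and came to rest at the gauge base edge, on the +y side. I gripped the shank and pressed again: it moved under 1 mm at 9 N, so it was already home.

**Last checks:**
- **Gauge fit:** The final side and wrist pictures show the shank in both vees, the head at the stop button and the gripper clear above.
- **Other items:** The other tools and bottles stand where they were.
- **Vise:** It moved about 1–3 mm by eye during the swinging. Its final position readings differ between cameras by 7 mm, which is more than the networks' stated 4 mm error. They put its shift at 4 mm at most, well under the 25 mm limit.
- **Stop position:** The networks' readings of the head and stop positions differ by up to 5 mm, so my evidence for contact is the force test and the pictures.

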